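# Load the parts washer and press its control knob on

## Robot

A 6-joint arm with a two-finger parallel gripper is mounted at the origin on the work surface. World frame = base frame: x ahead of the robot, y to its left, z up, the work surface at z = 0. Lengths are in m, angles in rad, forces in N, time in s.
With the tool pointing down it reaches from about 0.3 to 0.875 m from the base axis. Payload 6.4 kg.
Tool frame: the origin (TCP) lies midway between the tips of the shut fingers; the grasp point (between the pads) lies 19 mm behind it; x points along the fingers, y is the direction in which the jaws open and shut, and the axes are right-handed (so a half turn about x gives the same grasp; the last joint's range is limited). The gripper opens to 88 mm and grips with 3 to 60 N. Pads are 18 mm wide; open, the fingers measure 123 mm over their backs; the gripper's body (75 mm by 187 mm) begins 45 mm behind the grasp point.
Start: joints at [-0.206, 0.181, 1.607, -0, 1.354, -0.206], TCP at [0.575, 0, 0.239] pointing down, gripper open.
Joint ranges: [-2.99, 2.99], [-0.89, 2.07], [0.3, 2.58], [-1.14, 4.28], [0, 2.63], [-3.12, 3.12]. Speed limits (rad/s): [2.57, 2.57, 3.01, 3.14, 3.14, 3.14].

## Interface

Orientations are given as [roll, pitch, yaw] about the fixed x, y, z axes, in that order (R = Rz(yaw) Ry(pitch) Rx(roll)).
In Python, from station import observe, get_image, sign_off, look_for, silhouettes, place_of gives the robot as it stands. The module is installed in compiled form; this text tells all that it offers.
- The arm moves only by the tool jog_arm, never from a script. Its arguments are lists of equal length, an entry for each row: "angular": the turn, a rotation vector about the tool's x, y, z in rad, a list of three; "xyz": the shift along the tool's x, y, z in mm, a list of three; "gripper": the gripper command: -1 is fully open, 1 is shut, values between are in proportion. In form: {"angular": [[wx, wy, wz], ...], "xyz": [[tx, ty, tz], ...], "gripper": [gripper, ...]}. A call has 1 to 20 rows; each row is the pose to reach, as a shift and turn from the pose commanded when the call began, along the tool's axes at that moment; what a row does not reach only later rows make up. A row lasts 1/8 s, in which the tool goes at most 62.5 mm and 10.7 degrees, less where a joint would pass 70% of its speed; a pose out of reach is approached as far as the arm can. A call with a gripper value outside its range is refused whole. The fingers move at their own pace and stop on an object; the grip force is fixed at half the most. Time passes only in rows, so rows that repeat a pose let the fingers close. It gives the time, the measured TCP pose, the force and the opening at its end, in the units of the state.
- observe(): the state, without advancing time (a new reading comes with each control period).
- get_image(name): name is "scene" or "side" or "wrist"; returns a dict with "color" (400x640x3 uint8, red, green, blue), "intrinsics" (3x3 intrinsics, pixels), "position" and "rotation" of the camera in the world. Camera axes: x right, y up, looking along -z (the intrinsics and any distortion apply to the point x, -y, -z); pixel columns grow to the right and rows downward; lengths in m; the calibration is good to about 2 mm. A picture is of the moment at which its call begins. There is no depth.
- sign_off(): hands the job in, once; it reports no verdict.
Trained networks look in the newest picture that a camera, given by its name, has taken for a name from the list of things; names that differ only in an ending like _2 or _b are one class to them, and where a whole thing is asked for, a point or a joint stands for the part that bears it (a point fixed in the world has none). Each returns a list of dicts, best first, with "confidence" (0 to 1); they miss things now and then, are a little off and sometimes report something else, mostly with a low value. They report only what shows in the picture. A call takes as long as a camera call. They do not tell look-alikes from the thing itself.
- look_for(camera, name): "location" ([row, column] in pixels, amid what is visible of it).
- silhouettes(camera, name): "region" (400x640 bool, what is visible of it) and "location" ([row, column] in pixels, amid what is visible of it).
- place_of(camera, name): "location" ([row, column] in pixels: a listed point, or the origin of a listed thing).
The state is a dict: "clock": time; "joint_positions": joint angles; "qvel": joint speeds; "joint_torque": joint torques, N m; "tcp_pos": TCP position; "eef_rot": TCP orientation; "contact_force": force on the tool from outside, world axes, zero at the start; "torque": the same for the moment, N m; "grip_width": finger opening in m.
Only numpy, scipy, OpenCV 4.12 (cv2) and the standard library are available. Lean on these libraries where they do the work, as an engineer would, in place of code of your own. Each camera call takes 0.05 s, during which the arm holds its last target. There are 200 camera calls.

## Task

Load the bench parts washer and get it running: tip all four lug nuts out of the tin into the washer's basket and stand the empty tin back upright on the bench. Then fit the loose control knob on the valve's D-shaped stem, flat to flat and fully home, and press it right in against the spring. The pump runs only while it is pressed, so finish still holding the knob down; leave the other things on the bench where they are.

Things in the scene. Friction and masses are not known exactly. Their poses are not given: they have to be found in the camera images.
- basket (a point): centre of the floor of the wire basket in the parts washer's dry sink; x, y along the washer's sides, z up. The basket is 250 (x) x 258 (y) mm inside, its floor 90 mm above the bench and 80 mm below the washer's flat top, its wire rim 28 mm below that top. It lies 85 mm to -y of the washer's middle
- washer_top (a point): middle of the flat top of the parts washer, a grey box 340 (x) x 500 (y) x 170 mm tall fixed to the bench; axes as the basket's. The sink's edge is level with this top. The valve stands on the deck at x -55, y +155 mm of this point, a gauge 22 mm tall at x +105, y +170; a spout lies along the rear edge (x +153, y -125 to +90), 73 mm high
- stem_top (a point): centre of the top end of the steel valve stem that stands upright on the washer's deck. D-shaped: 12 mm diameter, one flat 3 mm from the axis, chamfered end; the D part is 18 mm long. The stem rises 34 mm from a hexagonal brass nut (31 mm across, 8 mm tall) on the deck. +x looks out of the flat (-0.6 to 0.6 rad from the washer's x), z is up. Stiff to turn (0.3 N m), springs up
- valve_stem (a joint): how far the valve stem is pressed in, m: 0 let go, 0.008 at its stop. The spring needs 4 N to start and 9 N at the stop; the washer's pump runs only while the stem is pressed in
- knob_bar (a point): middle of the finger bar of the loose black control knob, 31 mm above the knob's underside. Round skirt 46 mm diameter and 21 mm tall; across its top an upright bar 12 mm thick and 21 mm tall (total height 42 mm) that runs along x from -21 mm to +23 mm, pointed and with a white line at the +x end. It stands on the bench bore down; z is up. 60 g
- knob_seat (a point): on the knob's axis, at the ceiling of its bore, 16 mm above the underside; axes as the knob's. The bore is open below, a D with 0.75 mm play all round on the stem, its flat on the +x side, under the bar's pointed end. Fully home, this point lies on the stem's top end, and +x of both look the same way
- tin_mid (a point): centre of the open-topped round tin, half-way up (35 mm). 70 mm tall, 63 mm diameter, straight wall 3 mm thick, floor 4 mm, 100 g; z points out of its mouth. Four nuts stand in it; oily, they slide along its wall once that slopes about 15 degrees down to the mouth; a shake helps
- nut0_mid (a point): centre of a steel lug nut, hexagonal, 17 mm across flats, 26 mm tall, 40 g; z along its hole
- nut1_mid (a point): centre of a steel lug nut, hexagonal, 17 mm across flats, 26 mm tall, 40 g; z along its hole
- nut2_mid (a point): centre of a steel lug nut, hexagonal, 17 mm across flats, 26 mm tall, 40 g; z along its hole
- nut3_mid (a point): centre of a steel lug nut, hexagonal, 17 mm across flats, 26 mm tall, 40 g; z along its hole
- oil_filter: bystander: white spin-on oil filter, upright cylinder, 76 mm diameter, 88 mm tall; origin under its middle
- spray_can: bystander: aerosol can, blue band and white cap, 65 mm diameter, 193 mm tall; origin under its middle
- carburettor: bystander: grey cast carburettor, about 105 x 70 mm, 82 mm tall; origin under its middle
- spanner: bystander: open spanner 190 mm long lying flat; the origin is half-way along it
- filler_tin: bystander: closed tin with a red band, 104 mm diameter, 116 mm tall; origin under its middle
- socket: bystander: small round steel wrench socket standing on end, 24 mm diameter, 38 mm tall; origin under its middle
Things that resemble listed ones, but are neither listed nor needed, are in the scene too. Of the things shaped like the part that bears knob_bar, the black one is meant.

How it is judged:
On the way, in this order (a step that is already met when the one before it is completed fails the run):
1. all four nuts lie in the washer's basket (x of nut0_mid in the frame of basket between -0.125 and 0.125 m and y of nut0_mid in the frame of basket between -0.131 and 0.131 m and x of nut1_mid in the frame of basket between -0.125 and 0.125 m and y of nut1_mid in the frame of basket between -0.131 and 0.131 m and x of nut2_mid in the frame of basket between -0.125 and 0.125 m and y of nut2_mid in the frame of basket between -0.131 and 0.131 m and x of nut3_mid in the frame of basket between -0.125 and 0.125 m and y of nut3_mid in the frame of basket between -0.131 and 0.131 m and z of each of nut0_mid, nut1_mid, nut2_mid, nut3_mid in the frame of basket below 0.045 m), for 0.2 s.
2. the empty tin stands upright on the bench, let go (height (world z) of tin_mid between 0.029 and 0.041 m and angle between tin_mid's own z axis and vertical below 0.1 rad and contact force between the fingers and tin below 0.05 N), for 0.2 s.
3. the knob is fully home on the stem, flat to flat (distance between knob_seat and stem_top below 0.003 m and angle between the x axis of knob_seat and the x axis of stem_top, either way round below 0.25 rad and angle between knob_seat's own z axis and vertical below 0.12 rad), for 0.2 s.
At the end, for the whole second after the job is handed in: the knob is fully home on the stem (bore ceiling within 3 mm of the stem's end, flats within 0.25 rad, upright within 0.12 rad) and the fingers hold it pressed so that the stem is more than 6 of its 8 mm in; the four nuts lie in the basket and the tin stands upright (within 0.1 rad) on the bench (all of step 1 and all of step 3 and height (world z) of tin_mid between 0.029 and 0.041 m and angle between tin_mid's own z axis and vertical below 0.1 rad and value of joint valve_stem above 0.006 m and contact force between the fingers and knob above 2 N); the arm keeps its last pose, push and grip.
It fails at once if a bystander is shoved more than 30 mm (distance of any of oil_filter, spray_can, carburettor, spanner, filler_tin, socket from where it was at the start of the episode above 0.03 m).
It fails at once if a bystander is knocked over (angle between any of oil_filter, spray_can, carburettor, filler_tin, socket's own z axis and vertical above 0.5 rad).
It also fails if it takes over 69 s, if anything falls off the work surface, if the arm or the gripper's body presses on something with over 40 N, if the wrist force passes 120 N, or if a joint passes its speed limit or range.

## Working session

There is one attempt and no reset: what is moved stays moved. The work goes in short steps, Python scripts to look and compute and a tool call to move; the robot and the scene stay as the last step left them, time stands still between calls to the robot, and variables do not carry over. Pictures are saved under pics/ and viewed, about 8 in all and at most 12, crops included, and the job is handed in when it is done.

Besides the shell and the picture viewer there is one more tool, called after "Call:" as a command line: name --argument value ..., lists and objects as JSON in quotes. jog_arm: Moves the arm, as the interface text tells. Its arguments: {"type":"object","properties":{"angular":{"type":"array"},"xyz":{"type":"array"},"gripper":{"type":"array"}},"required":["angular","xyz","gripper"]}

```bash
mkdir -p pics; cat > h.py <<'E'
import numpy as np, cv2
from station import *
from scipy.spatial.transform import Rotation as R
def save(im,fn,crop=None,s=1):
    c=im["color"][:,:,::-1]
    if crop: r0,r1,c0,c1=crop; c=c[r0:r1,c0:c1]
    cv2.imwrite("pics/"+fn,cv2.resize(c,None,fx=s,fy=s,interpolation=cv2.INTER_CUBIC))
def ray(im,rc):
    K=np.array(im["intrinsics"]);d=np.linalg.inv(K)@[rc[1],rc[0],1]
    d=np.array([d[0],-d[1],-d[2]]);d=np.array(im["rotation"])@d
    return np.array(im["position"]),d/np.linalg.norm(d)
def onz(im,rc,z):
    p,d=ray(im,rc);return p+d*(z-p[2])/d[2]
def tri(*rays):
    A=sum(np.eye(3)-np.outer(d,d) for p,d in rays);b=sum((np.eye(3)-np.outer(d,d))@p for p,d in rays)
    x=np.linalg.solve(A,b);return x,[np.linalg.norm(np.cross(x-p,d)) for p,d in rays]
def proj(im,X):
    v=np.array(im["rotation"]).T@(np.array(X)-np.array(im["position"]));v=np.array([v[0],-v[1],-v[2]])
    u=np.array(im["intrinsics"])@v;return u[1]/u[2],u[0]/u[2]
E
python3 - <<'E'
from h import *
ims={c:get_image(c) for c in("scene","side","wrist")}
both=np.vstack([ims[c]["color"] for c in("scene","side")])
cv2.imwrite("pics/a.png",cv2.resize(both[:,:,::-1],(480,600),interpolation=cv2.INTER_AREA)) if 0 else None
for c in ims: save(ims[c],f"a_{c}.png"); print(c,ims[c]["position"],np.round(ims[c]["rotation"],3).tolist(),ims[c]["intrinsics"][0][0])
o=observe();print(o["eef_rot"],o["tcp_pos"])
for n in["basket","washer_top","stem_top","knob_bar","knob_seat","tin_mid","nut0_mid","oil_filter","spray_can","carburettor","spanner","filler_tin","socket"]:
  for c in("scene","side","wrist"):
    print(n,c,[(np.round(d["location"]).tolist(),round(d["confidence"],2)) for d in place_of(c,n)][:5])
E
```

```text
scene [ 0.96989997 -0.62397191  1.38343152] [0.604, -0.003, 0.61] 428.5939033541848
side [0.20314265 0.77214501 0.95076551] [0.752, -0.02, -2.72] 372.2325243138537
wrist [0.5746084  0.07436942 0.38541256] [-0.288, 0.001, 0.0] 345.2172278404053
[-1.78166712  1.56947286  2.93070997] [5.74607195e-01 9.15378148e-05 2.38031130e-01]
basket scene [([304.0, 293.0], 0.95)]
basket side [([140.0, 331.0], 0.84), ([233.0, 258.0], 0.68)]
basket wrist []
washer_top scene [([276.0, 309.0], 0.67)]
washer_top side [([315.0, 274.0], 0.67), ([137.0, 328.0], 0.62), ([136.0, 331.0], 0.42)]
washer_top wrist []
stem_top scene [([221.0, 314.0], 0.49)]
stem_top side [([156.0, 330.0], 0.41)]
stem_top wrist [([273.0, 217.0], 0.54)]
knob_bar scene [([184.0, 366.0], 0.7), ([174.0, 394.0], 0.65), ([153.0, 381.0], 0.55), ([167.0, 371.0], 0.54)]
knob_bar side [([312.0, 276.0], 0.8), ([305.0, 238.0], 0.71), ([345.0, 289.0], 0.71), ([286.0, 286.0], 0.57), ([344.0, 254.0], 0.52)]
knob_bar wrist []
knob_seat scene [([174.0, 391.0], 0.69), ([172.0, 369.0], 0.68), ([187.0, 364.0], 0.52), ([158.0, 384.0], 0.48)]
knob_seat 
[... 341 characters left out ...]
, 218.0], 0.22)]
oil_filter scene [([230.0, 377.0], 0.82)]
oil_filter side [([232.0, 259.0], 0.55)]
oil_filter wrist []
spray_can scene [([270.0, 230.0], 0.68)]
spray_can side [([176.0, 407.0], 0.92)]
spray_can wrist []
carburettor scene [([209.0, 406.0], 0.74), ([270.0, 228.0], 0.6)]
carburettor side [([265.0, 225.0], 0.65)]
carburettor wrist [([6.0, 106.0], 0.16)]
spanner scene []
spanner side [([324.0, 327.0], 0.98), ([266.0, 227.0], 0.45), ([250.0, 302.0], 0.27)]
spanner wrist []
filler_tin scene [([294.0, 211.0], 0.88)]
filler_tin side [([158.0, 416.0], 0.69)]
filler_tin wrist []
socket scene [([174.0, 372.0], 0.5)]
socket side [([264.0, 347.0], 0.42)]
socket wrist [([2.0, 106.0], 0.6)]
```

```bash
sed -i 's/np.array(im\["rotation"\])/R.from_euler("xyz",im["rotation"]).as_matrix()/g' h.py
python3 - <<'E'
import cv2
a=cv2.imread('pics/a_scene.png')[120:360,170:440];b=cv2.imread('pics/a_side.png')[100:380,180:450]
cv2.imwrite('pics/s1.png',cv2.resize(a,None,fx=2.5,fy=2.5,interpolation=cv2.INTER_CUBIC))
cv2.imwrite('pics/s2.png',cv2.resize(b,None,fx=2.1,fy=2.1,interpolation=cv2.INTER_CUBIC))
E
```

```text
(no output)
```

View pics/s1.png

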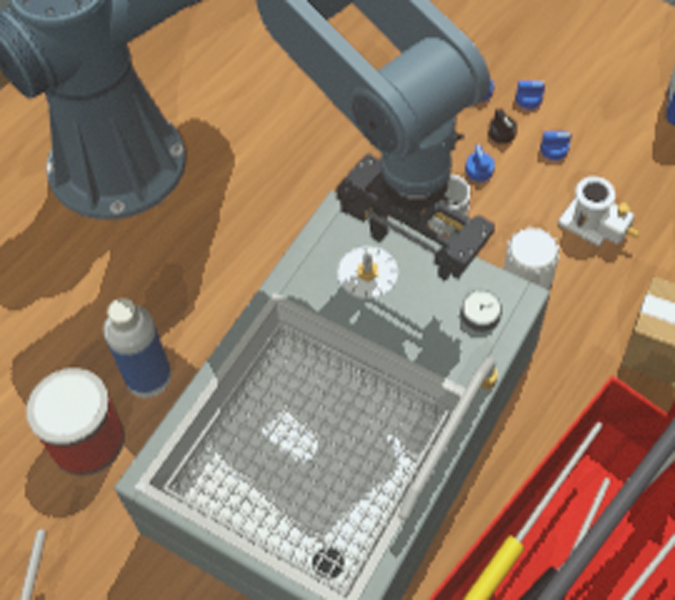

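View pics/s2.png

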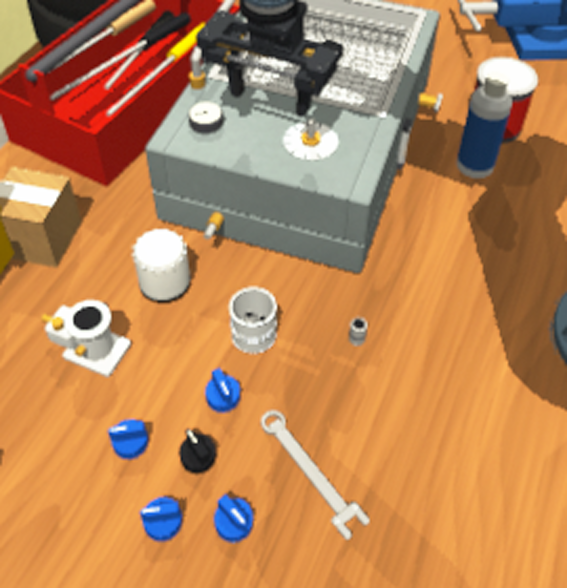

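```bash
python3 - <<'E'
from h import *
S=get_image("scene");D=get_image("side");W=get_image("wrist")
for n,a,b in[("knob_bar",(167,371),(312,276)),("knob_seat",(172,369),(315,276)),("stem",(221,314),(156,330)),("tin",(202,350),(250,304)),("basket",(304,293),(140,331)),("filter",(230,377),(232,259)),("can",(270,228),(176,407)),("carb",(209,406),(265,225)),("filler",(294,211),(158,416))]:
    x,e=tri(ray(S,a),ray(D,b));print(n,np.round(x,3),np.round(e,4))
print("tin z.035",onz(D,(250,304),.035), "socket",onz(D,(257,350),.02),"spanner",onz(D,(324,327),0))
# washer corners, from crops
for n,c in(("deck left-near corner side crop",(365,208)),("deck filter side",(150,150)),("far right",(435,10))):
    print(n,onz(D,(100+c[1]/2.1,180+c[0]/2.1),.17))
for n,c in(("front corner",(118,488)),("filter corner",(548,292)),("knob corner hidden",(335,195))):
    print(n,onz(S,(120+c[1]/2.5,170+c[0]/2.5),.17))
for n in("nut0_mid","tin_mid"):
  for c in("scene","side"):
    print(n,c,[(np.round(d["location"]).tolist(),round(d["confidence"],2)) for d in look_for(c,n)][:5])
print(observe()["clock"])
E
```

```text
knob_bar [0.475 0.414 0.035] [0.0018 0.0018]
knob_seat [0.475 0.409 0.008] [0.0019 0.0019]
stem [ 0.512 -0.023  0.213] [0.0027 0.0027]
tin [0.497 0.213 0.038] [0.0066 0.0066]
basket [ 0.594 -0.249  0.084] [0.0072 0.0072]
filter [0.652 0.188 0.01 ] [0.0068 0.0068]
can [ 0.301 -0.261  0.009] [0.0006 0.0006]
carb [0.689 0.335 0.005] [0.0003 0.0003]
filler [ 0.304 -0.365  0.009] [0.0097 0.0097]
tin z.035 [0.49204685 0.20775139 0.035     ] socket [0.36210887 0.16346952 0.02      ] spanner [0.34502589 0.37215811 0.        ]
deck left-near corner side crop [0.3972898  0.07401392 0.17      ]
deck filter side [0.71979419 0.1000369  0.17      ]
far right [ 0.45374155 -0.42734337  0.17      ]
front corner [ 0.45202945 -0.43112058  0.17      ]
filter corner [0.73072984 0.09003322 0.17      ]
knob corner hidden [0.40751324 0.05573971 0.17      ]
nut0_mid scene [([204.0, 411.0], 0.24)]
nut0_mid side [([161.0, 409.0], 0.6)]
tin_mid scene [([199.0, 350.0], 0.49), ([205.0, 408.0], 0.33)]
tin_mid side [([252.0, 302.0], 0.95)]
2.45
```

Side view: the black knob is at about row 314, col 274; the four blue knobs around it (row 286 col 286; 308,240; 346,256; 346,290) are look-alikes. The tin is at (250,303). The scene view shows the stem at (223,317) and the washer turned about +0.1 rad. I'll move the wrist camera over the tin and knob.

Call:
jog_arm --angular '[[0,0,0],[0,0,0],[0,0,0],[0,0,0],[0,0,0],[0,0,0],[0,0,0]]' --xyz '[[-60,-85,-300],[-60,-85,-300],[-60,-85,-300],[-60,-85,-300],[-60,-85,-300],[-60,-85,-300],[-60,-85,-300]]' --gripper '[-1,-1,-1,-1,-1,-1,-1]'

```text
clock: 3.32
tcp_pos: [0.4899, 0.3001, 0.2985]
eef_rot: [-0.073, 1.57, -1.642]
contact_force: [0.3, -0.4, -1.6]
grip_width: 0.0881
```

```bash
python3 - <<'E'
from h import *
o=observe();print(o["clock"],np.round(o["joint_positions"],4).tolist(),np.round(o["tcp_pos"],4),o["eef_rot"],o["contact_force"])
W=get_image("wrist");S=get_image("scene");D=get_image("side")
np.save("w1.npy",W,allow_pickle=True)
save(W,"w1.png",None,1.25)
for n,z in[("tin_mid",.035),("knob_bar",.031),("knob_seat",.016),("nut0_mid",.017),("socket",0),("oil_filter",0),("carburettor",0),("spanner",0),("stem_top",.212)]:
    print(n,[(np.round(d["location"],1).tolist(),round(d["confidence"],2),np.round(onz(W,d["location"],z),3)[:2].tolist()) for d in place_of("wrist",n)][:6])
for n in("tin_mid","stem_top"):
  for c,I in(("scene",S),("side",D)): print(n,c,[(np.round(d["location"],1).tolist(),round(d["confidence"],2)) for d in place_of(c,n)][:3])
E
```

```text
3.325 [0.3434, 0.1357, 1.5374, -0.0005, 1.4688, 0.3421] [0.4899 0.3001 0.2985] [-0.07271176  1.57022674 -1.64221394] [ 0.26939811 -0.42100434 -1.60739037]
tin_mid [([222.8, 326.3], 0.97, [0.496, 0.221]), ([212.8, 318.4], 0.53, [0.486, 0.235])]
knob_bar [([141.5, 323.9], 0.77, [0.493, 0.323]), ([40.9, 396.0], 0.74, [0.572, 0.434]), ([4.2, 237.3], 0.69, [0.399, 0.47]), ([56.3, 312.9], 0.64, [0.48, 0.418])]
knob_seat [([43.6, 388.0], 0.88, [0.566, 0.433]), ([11.1, 239.9], 0.84, [0.398, 0.466]), ([64.5, 311.3], 0.71, [0.478, 0.41])]
nut0_mid [([229.3, 321.4], 0.77, [0.49, 0.205])]
socket [([251.9, 232.1], 0.57, [0.364, 0.164]), ([102.5, 204.4], 0.27, [0.344, 0.367])]
oil_filter [([230.5, 443.0], 0.96, [0.658, 0.197])]
carburettor [([131.7, 473.9], 0.8, [0.684, 0.332])]
spanner [([100.6, 206.6], 0.91, [0.347, 0.37]), ([65.5, 309.6], 0.43, [0.475, 0.411])]
stem_top []
tin_mid scene [([199.1, 351.0], 0.62), ([296.4, 205.1], 0.25)]
tin_mid side [([250.1, 303.0], 0.91), ([159.7, 413.5], 0.56)]
stem_top scene [([220.5, 315.4], 0.58)]
stem_top side [([154.8, 328.1], 0.46)]
```

View pics/w1.png

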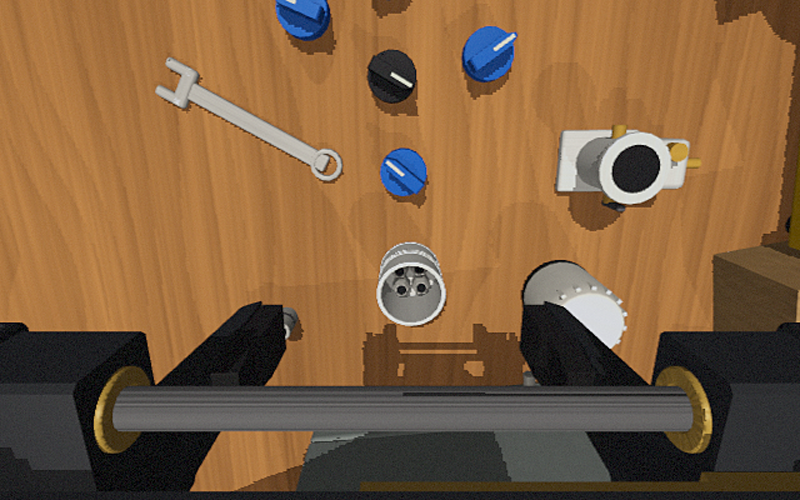

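Call:
jog_arm --angular '[[0,0,0.3],[0,0,0.3],[0,0,0.3]]' --xyz '[[100,-100,60],[100,-100,60],[100,-100,60]]' --gripper '[-1,-1,-1]'

```text
clock: 4.5
tcp_pos: [0.3829, 0.238, 0.1927]
eef_rot: [1.559, 1.279, -0.009]
contact_force: [-0.2, 0.3, 0.2]
grip_width: 0.0883
```

```bash
python3 - <<'E'
from h import *
o=observe();print(np.round(o["joint_positions"],4).tolist(),np.round(o["tcp_pos"],4).tolist(),o["eef_rot"])
W=np.load("w1.npy",allow_pickle=True).item();D=get_image("side");S=get_image("scene")
print("tin",tri(ray(W,(222.8,326.3)),ray(D,(250.1,303))),tri(ray(W,(222.8,326.3)),ray(D,(250.1,303)),ray(S,(199.1,351))))
print("rim centre z.07",onz(W,(290.5/1.25,411/1.25),.07),"bottom?")
print("knob",tri(ray(W,(56.3,312.9)),ray(D,(312,276)),ray(S,(167,371))))
W2=get_image("wrist");
for n in("tin_mid","knob_bar","knob_seat"):
  L=place_of("wrist",n);print(n,[(np.round(d["location"],1).tolist(),round(d["confidence"],2),np.round(onz(W2,d["location"],.035),3)[:2].tolist()) for d in L][:5])
  if n=="tin_mid" and L: print(tri(ray(W,(222.8,326.3)),ray(W2,L[0]["location"]),ray(D,(250.1,303))))
E
```

```text
[0.3669, -0.2272, 2.1319, -0.1289, 0.9681, 0.4232] [0.3829, 0.238, 0.1927] [ 1.55890878  1.27860683 -0.00946674]
tin (array([0.49273679, 0.22225692, 0.04870734]), [np.float64(0.004915692701926152), np.float64(0.004915692701926263)]) (array([0.49577996, 0.22242354, 0.04649836]), [np.float64(0.0030028790623510956), np.float64(0.007551886618113487), np.float64(0.005890907267920479)])
rim centre z.07 [0.49832865 0.22243346 0.07      ] bottom?
knob (array([0.47644625, 0.41485345, 0.03518874]), [np.float64(0.0043962828427228035), np.float64(0.003997055677748919), np.float64(0.0004019450137490085)])
tin_mid [([193.1, 385.4], 0.85, [0.501, 0.22])]
(array([0.49227197, 0.22443333, 0.05219139]), [np.float64(0.004576556821353517), np.float64(0.0009180953844655527), np.float64(0.005349760961552021)])
knob_bar [([81.9, 379.1], 0.89, [0.489, 0.326])]
knob_seat []
```

```bash
cat > k.py <<'E'
import numpy as np
from scipy.spatial.transform import Rotation as R
from scipy.optimize import least_squares
poses=[([-0.206,.181,1.607,0,1.354,-.206],[.5746,.0001,.238]),([.3434,.1357,1.5374,-.0005,1.4688,.3421],[.4899,.3001,.2985]),([.3669,-.2272,2.1319,-.1289,.9681,.4232],[.3829,.238,.1927])]
rots=[[-1.78166712,1.56947286,2.93070997],[-.07271176,1.57022674,-1.64221394],[1.55890878,1.27860683,-.00946674]]
# zero: links along z; j2,j3,j5 about y, j4,j6 about z. tool frame from flange: x=z_f, y,z by T6
rv=lambda a,t:R.from_rotvec(np.array(a)*t)
def fk(q,P,s4=1,s6=1,T6=None):
    h,a1,L1,L2,ex,L3,d=P
    r=rv([0,0,1],q[0]);p=r.apply([a1,d,h]);r=r*rv([0,1,0],q[1]);p=p+r.apply([0,0,L1])
    r=r*rv([0,1,0],q[2]);p=p+r.apply([ex,0,L2]);r=r*rv([0,0,s4],q[3])*rv([0,1,0],q[4]);
    p=p+r.apply([0,0,L3]);r=r*rv([0,0,s6],q[5])
    return p,r*T6 if T6 is not None else r
lim=np.array([[-2.99,2.99],[-.89,2.07],[.3,2.58],[-1.14,4.28],[0,2.63],[-3.12,3.12]])
E
python3 - <<'E'
from k import *
best=None
for s4 in(1,-1):
 for s6 in(1,-1):
  Rs=[R.from_euler("xyz",e) for e in rots]
  T=[fk(q,[0]*7,s4,s6)[1].inv()*r for (q,_),r in zip(poses,rots and Rs)]
  print(s4,s6,[round((T[0].inv()*t).magnitude(),4) for t in T],np.round(T[0].as_matrix(),2).tolist())
  x0=np.array([.35,0.0,.4,.4,0,.25,.118])
  f=lambda P:np.concatenate([np.concatenate([(fk(q,P,s4,s6)[0]-p)*2000 for q,p in poses]),(P-x0)/[.2,.05,.2,.2,.03,.1,.02]])
  s=least_squares(f,x0);print(np.round(s.x,4),s.cost,np.abs(s.fun[:9]).max()/2)
E
```

```text
1 1 [0.0, 0.001, 0.001] [[0.0, -1.0, 0.0], [0.0, -0.0, -1.0], [1.0, 0.0, 0.0]]
[0.3141 0.     0.4373 0.5145 0.0859 0.3111 0.1177] 5.121273319572004 0.41605084335172293
1 -1 [0.0, 1.0962, 1.2585] [[0.0, -0.92, -0.4], [-0.0, 0.4, -0.92], [1.0, 0.0, 0.0]]
[0.3141 0.     0.4373 0.5145 0.0859 0.3111 0.1177] 5.121273319572004 0.41605084335172293
-1 1 [0.0, 0.0017, 0.2582] [[0.0, -1.0, 0.0], [0.0, -0.0, -1.0], [1.0, 0.0, 0.0]]
[-0.0511  0.1461  0.0827  0.4052 -0.0235 -0.2812  0.1167] 281.908589410956 9.050623452814655
-1 -1 [0.0, 1.0961, 1.1297] [[0.0, -0.92, -0.4], [-0.0, 0.4, -0.92], [1.0, 0.0, 0.0]]
[-0.0511  0.1461  0.0827  0.4052 -0.0235 -0.2812  0.1167] 281.908589410956 9.050623452814655
```

```bash
cat >> k.py <<'E'
P=[0.3141,0.,.4373,.5145,.0859,.3111,.1177]
T6=R.from_matrix([[0,-1,0],[0,0,-1],[1,0,0]])
def tool(psi,e,roll):  # heading psi, e below horizontal, roll 0: tool y horizontal (left), z up
    x=np.array([np.cos(psi)*np.cos(e),np.sin(psi)*np.cos(e),-np.sin(e)]);y=np.array([-np.sin(psi),np.cos(psi),0])
    return R.from_matrix(np.c_[x,y,np.cross(x,y)])*rv([1,0,0],roll)
def ik(p,r,q0):
    f=lambda q:np.concatenate([(fk(q,P,1,1,T6)[0]-p)*10,(fk(q,P,1,1,T6)[1].inv()*r).as_rotvec()])
    s=least_squares(f,np.clip(q0,lim[:,0]+1e-3,lim[:,1]-1e-3),bounds=(lim[:,0],lim[:,1]));return s.x,np.abs(s.fun).max()
E
python3 - <<'E'
from k import *
q0=[.3669,-.2272,2.1319,-.1289,.9681,.4232]
d2=np.pi/180
for psi in(-30,0,24,45,60):
 for e in(25,35,45,60):
  for roll in(0,180):
   r=tool(psi*d2,e*d2,roll*d2);p=np.array([.496,.221,.05])+.019*r.apply([1,0,0])
   out=[]
   for j4 in(-.8,0.,1,2,3.,4):
    for j6 in(-2,0,2):
     q,er=ik(p,r,[.2,-.3,2.2,j4,.8,j6])
     if er<3e-3 and not any(np.abs(q-o).max()<.05 for o in out): out.append(q)
   for q in out: print(psi,e,roll,np.round(q,2).tolist())
E
```

```text
-30 60 0 [0.42, 0.35, 2.0, -0.78, 0.62, -0.02]
-30 60 180 [0.42, 0.35, 2.0, -0.78, 0.62, 3.12]
0 25 0 [0.39, 0.54, 2.3, 3.61, 0.85, 1.42]
0 25 180 [0.39, 0.54, 2.3, 3.61, 0.85, -1.72]
0 35 0 [0.36, 0.4, 2.29, 3.72, 0.55, 1.27]
0 35 180 [0.36, 0.4, 2.29, 3.72, 0.55, -1.87]
0 45 0 [0.32, 0.3, 2.25, 4.08, 0.28, 0.88]
0 45 180 [0.32, 0.3, 2.25, 4.08, 0.28, -2.26]
0 60 0 [0.27, 0.25, 2.14, -0.52, 0.28, -0.83]
0 60 180 [0.27, 0.25, 2.14, -0.52, 0.28, 2.31]
24 25 0 [-0.02, 0.52, 2.39, 2.64, 0.93, 1.69]
24 25 180 [-0.02, 0.52, 2.39, 2.64, 0.93, -1.45]
24 35 0 [0.02, 0.36, 2.37, 2.54, 0.6, 1.85]
24 35 180 [0.02, 0.36, 2.37, 2.54, 0.6, -1.29]
24 45 0 [0.06, 0.26, 2.32, 2.2, 0.31, 2.23]
24 45 180 [0.06, 0.26, 2.32, 2.2, 0.31, -0.91]
24 60 0 [0.12, 0.22, 2.18, 0.57, 0.28, -2.38]
24 60 180 [0.12, 0.22, 2.18, 0.57, 0.28, 0.76]
45 25 0 [-0.28, 0.53, 2.32, 1.93, 1.01, 1.87]
45 25 180 [-0.28, 0.53, 2.32, 1.93, 1.01, -1.27]
45 35 0 [-0.21, 0.39, 2.31, 1.8, 0.78, 2.11]
45 35 180 [-0.21, 0.39, 2.31, 1.8, 0.78, -1.03]
45 45 0 [-0.12, 0.29, 2.27, 1.52, 0.59, 2.46]
45 45 180 [-0.12, 0.29, 2.27, 1.52, 0.59, -0.68]
45 60 0 [0.0, 0.24, 2.15, 0.82, 0.5, -3.04]
45 60 180 [0.0, 0.24, 2.15, 0.82, 0.5, 0.1]
60 25 0 [-0.35, 0.57, 2.2, 1.56, 1.1, 1.99]
60 25 180 [-0.35, 0.57, 2.2, 1.56, 1.1, -1.15]
60 35 0 [-0.28, 0.44, 2.2, 1.44, 0.93, 2.19]
60 35 180 [-0.28, 0.44, 2.2, 1.44, 0.93, -0.95]
60 45 0 [-0.2, 0.35, 2.18, 1.25, 0.78, 2.46]
60 45 180 [-0.2, 0.35, 2.18, 1.25, 0.78, -0.68]
60 60 0 [-0.06, 0.29, 2.09, 0.8, 0.67, 3.0]
60 60 180 [-0.06, 0.29, 2.09, 0.8, 0.67, -0.15]
```

```bash
python3 - <<'E'
from k import *
d2=np.pi/180
def go(g,psi,e,roll,q):
   r=tool(psi*d2,e*d2,roll*d2);p=np.array(g)+.019*r.apply([1,0,0]);q,er=ik(p,r,q)
   m=r.apply((tool(0,40*d2,np.pi)).inv().apply([0,0,1]))
   print(g,psi,e,roll,np.round(q,2).tolist(),"err %.4f"%er,"TCP",np.round(p,3).tolist(),"mouth",np.round(np.array(g)+.022*m,3).tolist(),"elev %.0f"%(np.arcsin(m[2])/d2),"az %.0f"%(np.arctan2(m[1],m[0])/d2));return q
q=[.3669,-.2272,2.1319,-.1289,.9681,.4232]
q=go([.42,.25,.20],45,65,180,q)
q=go([.43,.20,.18],40,50,180,q)
q=go([.434,.192,.105],28,40,180,q)
q=go([.496,.221,.047],28,40,180,q);qg=q
for back in (1,):
  q=go([.44,.19,.30],28,40,180,q)
  q=go([.45,.0,.33],15,40,180,q)
  q=go([.56,-.2,.33],0,40,180,q);q1=q
  for psi in(-40,-20,0,15):
    for e in(40,25):
      for ro in(180,300,330,350): q=go([.62,-.25,.29],psi,e,ro,q1)
E
```

```text
[0.42, 0.25, 0.2] 45 65 180 [0.13, -0.21, 2.17, 0.35, 0.85, 0.73] err 0.0000 TCP [0.426, 0.256, 0.183] mouth [0.427, 0.257, 0.22] elev 65 az 45
[0.43, 0.2, 0.18] 40 50 180 [-0.14, -0.31, 2.39, 0.81, 0.72, 0.2] err 0.0000 TCP [0.439, 0.208, 0.165] mouth [0.433, 0.202, 0.202] elev 80 az 40
[0.434, 0.192, 0.105] 28 40 180 [-0.13, -0.06, 2.54, 1.78, 0.47, -0.66] err 0.0000 TCP [0.447, 0.199, 0.093] mouth [0.434, 0.192, 0.127] elev nan az 6
[0.496, 0.221, 0.047] 28 40 180 [-0.01, 0.31, 2.35, 2.26, 0.49, -1.08] err 0.0000 TCP [0.509, 0.228, 0.035] mouth [0.496, 0.221, 0.069] elev nan az 6
[0.44, 0.19, 0.3] 28 40 180 [-0.14, -0.64, 2.39, 0.71, 0.76, 0.58] err 0.0000 TCP [0.453, 0.197, 0.288] mouth [0.44, 0.19, 0.322] elev nan az 6
[0.45, 0.0, 0.33] 15 40 180 [-0.75, -0.75, 2.38, 0.81, 1.11, 0.33] err 0.0000 TCP [0.464, 0.004, 0.318] mouth [0.45, -0.0, 0.352] elev 90 az -58
[0.56, -0.2, 0.33] 0 40 180 [-0.84, -0.23, 2.07, 0.87, 0.84, 0.28] err 0.0000 TCP [0.575, -0.2, 0.318] mouth [0.56, -0.2, 0.352] elev nan az 180
[0.62, -0.25, 0.29] -40 40 180 [-0.49, 0.0, 1.95, -0.47, 0.36, 2.15] err 0.0
[... 4093 characters left out ...]
 -0.258, 0.286] elev -9 az -157
[0.62, -0.25, 0.29] 15 25 180 [-0.96, 0.16, 1.94, 1.33, 1.07, -0.39] err 0.0000 TCP [0.637, -0.246, 0.282] mouth [0.614, -0.251, 0.311] elev 75 az -165
[0.62, -0.25, 0.29] 15 25 300 [-0.96, 0.16, 1.94, 1.33, 1.07, 1.71] err 0.0000 TCP [0.637, -0.246, 0.282] mouth [0.608, -0.268, 0.288] elev -4 az -123
[0.62, -0.25, 0.29] 15 25 330 [-0.96, 0.16, 1.94, 1.33, 1.07, 2.23] err 0.0000 TCP [0.637, -0.246, 0.282] mouth [0.604, -0.263, 0.283] elev -19 az -141
[0.62, -0.25, 0.29] 15 25 350 [-0.96, 0.16, 1.94, 1.33, 1.07, 2.58] err 0.0000 TCP [0.637, -0.246, 0.282] mouth [0.602, -0.258, 0.281] elev -24 az -157<stdin>:6: RuntimeWarning: invalid value encountered in arcsin
```

```bash
cat >> k.py <<'E'
def plan(wps):
    """wps: (grasp xyz, psi,e,roll deg); print relative xyz mm / rotvec from measured pose"""
    from station import observe
    o=observe();p0=np.array(o["tcp_pos"]);r0=R.from_euler("xyz",o["eef_rot"]);q=o["joint_positions"];d2=np.pi/180
    print("t",round(o["clock"],2),"q",np.round(q,2).tolist(),"F",np.round(o["contact_force"],1))
    pp,pr=p0,r0
    for g,psi,e,roll in wps:
        r=tool(psi*d2,e*d2,roll*d2);p=np.array(g)+.019*r.apply([1,0,0])
        q2,er=ik(p,r,q);n=max(np.linalg.norm(p-pp)/.0625,(pr.inv()*r).magnitude()/d2/10.7,(np.abs(q2-q)/(.7/8*np.array([2.57,2.57,3.01,3.14,3.14,3.14]))).max())
        print("xyz",np.round(r0.inv().apply(p-p0)*1000,1).tolist(),"ang",np.round((r0.inv()*r).as_rotvec(),3).tolist(),"rows %.1f"%n,"q",np.round(q2,2).tolist(),"err %.3f"%er)
        q,pp,pr=q2,p,r
E
python3 - <<'E'
from k import *
plan([([.42,.25,.20],45,65,180),([.43,.20,.18],40,50,180),([.434,.188,.105],28,40,180),([.496,.221,.047],28,40,180)])
E
```

```text
t 4.8 q [0.36, -0.22, 2.11, -0.13, 0.97, 0.42] F [-1.3  0.4  0.6]
xyz [27.6, 25.9, -14.7] ang [0.825, 0.29, -0.113] rows 4.7 q [0.13, -0.21, 2.17, 0.35, 0.85, 0.73] err 0.000
xyz [48.2, 33.8, 33.2] ang [0.92, 0.515, 0.029] rows 1.9 q [-0.14, -0.31, 2.39, 0.81, 0.72, 0.2] err 0.000
xyz [119.7, 19.2, 46.3] ang [1.106, 0.615, 0.21] rows 3.5 q [-0.15, -0.07, 2.54, 1.76, 0.48, -0.66] err 0.000
xyz [193.7, 60.9, 13.4] ang [1.106, 0.615, 0.21] rows 1.8 q [-0.01, 0.31, 2.35, 2.26, 0.49, -1.08] err 0.000
```

Call:
jog_arm --angular '[[0.825,0.29,-0.113],[0.825,0.29,-0.113],[0.825,0.29,-0.113],[0.825,0.29,-0.113],[0.825,0.29,-0.113],[0.825,0.29,-0.113],[0.92,0.515,0.029],[0.92,0.515,0.029],[0.92,0.515,0.029],[1.106,0.615,0.21],[1.106,0.615,0.21],[1.106,0.615,0.21],[1.106,0.615,0.21],[1.106,0.615,0.21],[1.106,0.615,0.21]]' --xyz '[[28,26,-15],[28,26,-15],[28,26,-15],[28,26,-15],[28,26,-15],[28,26,-15],[48,34,33],[48,34,33],[48,34,33],[115,20,42],[115,20,42],[115,20,42],[115,20,42],[115,20,42],[115,20,42]]' --gripper '[-1,-1,-1,-1,-1,-1,-1,-1,-1,-1,-1,-1,-1,-1,-1]'

```text
clock: 6.68
tcp_pos: [0.4449, 0.199, 0.0963]
eef_rot: [3.14, 0.7, 0.492]
contact_force: [0.3, -1.5, 0.8]
grip_width: 0.0884
```

```bash
python3 - <<'E'
from k import *
from h import *
o=observe();print(o["tcp_pos"],fk(o["joint_positions"],P,1,1,T6)[0])
W=get_image("wrist")
L=place_of("wrist","tin_mid");print([(np.round(d["location"]).tolist(),round(d["confidence"],2),np.round(onz(W,d["location"],.035),4).tolist()) for d in L])
save(W,"w2.png")
plan([([.496,.221,.047],28,40,180)])
E
```

```text
[0.44491768 0.19899023 0.09633634] [0.4444211  0.19878794 0.09612808]
[([220.0, 332.0], 0.56, [0.4999, 0.2207, 0.035])]
t 6.78 q [-0.14, -0.09, 2.55, 1.73, 0.47, -0.62] F [ 1.4  0.9 -0.1]
xyz [93.5, 4.4, 1.5] ang [0.002, 0.002, 0.001] rows 1.9 q [-0.01, 0.31, 2.35, 2.26, 0.49, -1.08] err 0.000
```

View pics/w2.png

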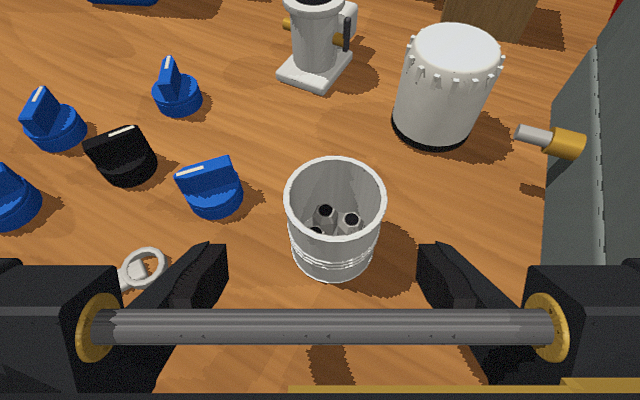

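Call:
jog_arm --angular '[[0,0,0],[0,0,0],[0,0,0],[0,0,0],[0,0,0],[0,0,0],[0,0,0],[0,0,0]]' --xyz '[[50,6,1],[95,6,1],[95,6,1],[95,6,1],[95,6,1],[95,6,1],[95,6,1],[95,6,1]]' --gripper '[-1,-1,-1,0.9,0.9,0.9,0.9,0.9]'

```text
clock: 7.78
tcp_pos: [0.5107, 0.2262, 0.0356]
eef_rot: [3.14, 0.697, 0.487]
contact_force: [-7.3, -6.3, 13.4]
grip_width: 0.0616
```

```bash
python3 - <<'E'
from k import *
o=observe();r=R.from_euler("xyz",o["eef_rot"]);print(o["grip_width"],"grasp",o["tcp_pos"]-.019*r.apply([1,0,0]))
plan([([.496,.221,.20],28,40,180),([.44,.19,.30],28,40,180),([.45,.0,.33],15,40,180),([.56,-.2,.33],15,40,180),([.62,-.245,.29],15,40,180)])
E
```

```text
Traceback (most recent call last):
NameError: name 'observe' is not defined
```

```bash
sed -i '1i from station import observe' k.py; python3 - <<'E'
from k import *
o=observe();r=R.from_euler("xyz",o["eef_rot"]);print(o["grip_width"],"grasp",o["tcp_pos"]-.019*r.apply([1,0,0]))
plan([([.496,.221,.16],28,40,180),([.44,.19,.30],28,40,180),([.45,.0,.33],15,40,180),([.56,-.2,.33],15,40,180),([.62,-.245,.29],15,40,180)])
E
```

```text
0.06162639863132701 grasp [0.49779371 0.21941238 0.04774958]
t 7.78 q [-0.01, 0.31, 2.35, 2.25, 0.49, -1.08] F [-7.3 -6.3 13.4]
xyz [-72.7, -2.1, -85.5] ang [0.001, -0.001, -0.001] rows 3.2 q [-0.01, -0.08, 2.36, 1.45, 0.37, -0.21] err 0.000
xyz [-211.6, -0.8, -151.8] ang [0.001, -0.001, -0.001] rows 2.9 q [-0.14, -0.64, 2.39, 0.71, 0.76, 0.58] err 0.000
xyz [-292.5, 175.1, -122.8] ang [0.147, -0.001, 0.173] rows 3.1 q [-0.75, -0.75, 2.38, 0.81, 1.11, 0.33] err 0.000
xyz [-289.7, 403.3, -124.7] ang [0.147, -0.001, 0.173] rows 3.7 q [-0.92, -0.13, 1.99, 0.93, 1.09, 0.01] err 0.000
xyz [-239.6, 471.1, -114.4] ang [0.147, -0.001, 0.173] rows 1.4 q [-0.88, 0.1, 1.85, 0.97, 1.01, -0.04] err 0.000
```

Call:
jog_arm --angular '[[0,0,0],[0,0,0],[0,0,0],[0,0,0],[0,0,0],[0,0,0],[0,0,0],[0,0,0],[0.147,0,0.173],[0.147,0,0.173],[0.147,0,0.173],[0.147,0,0.173],[0.147,0,0.173],[0.147,0,0.173],[0.147,0,0.173],[0.147,0,0.173],[0.147,0,0.173],[0.147,0,0.173],[0.147,0,0.173]]' --xyz '[[-20,0,-24],[-73,-2,-86],[-73,-2,-86],[-73,-2,-86],[-212,-1,-152],[-212,-1,-152],[-212,-1,-152],[-212,-1,-152],[-292,175,-123],[-292,175,-123],[-292,175,-123],[-292,175,-123],[-290,403,-125],[-290,403,-125],[-290,403,-125],[-290,403,-125],[-240,471,-114],[-240,471,-114],[-240,471,-114]]' --gripper '[0.9,0.9,0.9,0.9,0.9,0.9,0.9,0.9,0.9,0.9,0.9,0.9,0.9,0.9,0.9,0.9,0.9,0.9,0.9]'

```text
clock: 10.15
tcp_pos: [0.6332, -0.2404, 0.2704]
eef_rot: [-3.134, 0.706, 0.267]
contact_force: [0.1, 0.6, -2.5]
grip_width: 0.0621
```

```bash
python3 - <<'E'
from k import *
from h import *
o=observe();r=R.from_euler("xyz",o["eef_rot"]);print(o["grip_width"],"grasp",o["tcp_pos"]-.019*r.apply([1,0,0]))
for c in("wrist","scene"): save(get_image(c),f"c_{c}.png")
print("basket",[(d["location"],d["confidence"]) for d in place_of("wrist","basket")])
S=get_image("scene");print("basket scene",[(d["location"],d["confidence"],onz(S,d["location"],.09)) for d in place_of("scene","basket")])
a=cv2.imread('pics/c_scene.png')[100:360,180:440];b=cv2.imread('pics/c_wrist.png')
cv2.imwrite('pics/c.png',np.hstack([cv2.resize(a,(400,400)),cv2.resize(b,(400,400))[:, :]]))
plan([([.62,-.245,.27],15,20,250),([.62,-.245,.27],15,12,345)])
E
```

```text
0.06210361940834149 grasp [ 0.61925304 -0.24422487  0.28276196]
basket [([387.2, 326.5], 0.8)]
basket scene [([305.8, 295.8], 0.58, array([ 0.60037049, -0.25300336,  0.09      ]))]
t 10.4 q [-0.88, 0.1, 1.85, 0.97, 1.0, -0.04] F [-0.7 -0.9 -3.1]
xyz [10.4, 1.1, 6.7] ang [1.209, 0.308, -0.215] rows 6.8 q [-0.98, 0.22, 1.98, 1.46, 1.11, 0.68] err 0.000
xyz [9.4, 1.1, 4.3] ang [2.8, 0.093, -0.704] rows 8.9 q [-1.0, 0.29, 2.0, 1.61, 1.2, 2.19] err 0.000
```

View pics/c.png

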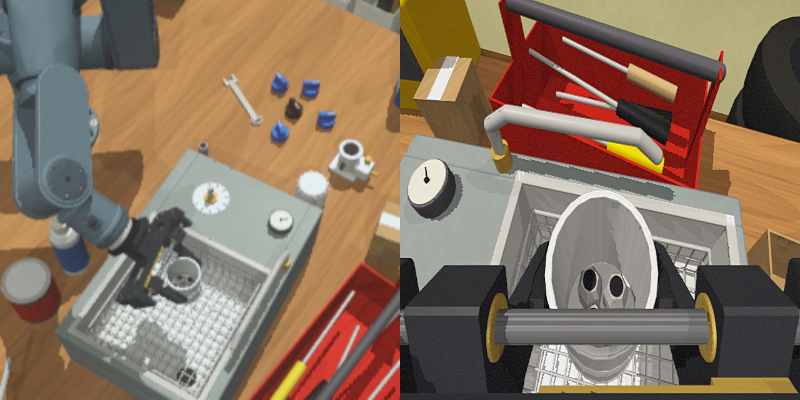

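```bash
python3 - <<'E'
from k import *
plan([([.625,-.225,.30],15,25,250),([.625,-.225,.29],15,15,310),([.625,-.225,.265],15,10,348)])
E
```

```text
t 10.4 q [-0.88, 0.1, 1.85, 0.97, 1.0, -0.04] F [-0.7 -0.9 -3.1]
xyz [-0.8, -16.9, -21.1] ang [1.215, 0.232, -0.162] rows 6.7 q [-0.92, 0.11, 1.97, 1.33, 1.04, 0.86] err 0.000
xyz [4.5, -16.9, -16.6] ang [2.225, 0.232, -0.498] rows 5.7 q [-0.96, 0.2, 2.02, 1.56, 1.14, 1.67] err 0.000
xyz [19.9, -16.9, 1.0] ang [2.837, 0.081, -0.766] rows 3.6 q [-0.97, 0.3, 2.03, 1.68, 1.21, 2.18] err 0.000
```

Call:
jog_arm --angular '[[1.215,0.232,-0.162],[1.215,0.232,-0.162],[1.215,0.232,-0.162],[1.215,0.232,-0.162],[1.215,0.232,-0.162],[1.215,0.232,-0.162],[1.215,0.232,-0.162],[2.225,0.232,-0.498],[2.225,0.232,-0.498],[2.225,0.232,-0.498],[2.225,0.232,-0.498],[2.225,0.232,-0.498],[2.225,0.232,-0.498],[2.837,0.081,-0.766],[2.837,0.081,-0.766],[2.837,0.081,-0.766],[2.837,0.081,-0.766],[2.837,0.081,-0.766],[2.837,0.081,-0.766],[2.837,0.081,-0.766]]' --xyz '[[-1,-17,-21],[-1,-17,-21],[-1,-17,-21],[-1,-17,-21],[-1,-17,-21],[-1,-17,-21],[-1,-17,-21],[4,-17,-17],[4,-17,-17],[4,-17,-17],[4,-17,-17],[4,-17,-17],[4,-17,-17],[20,-17,1],[20,-17,1],[20,-17,1],[20,-17,1],[20,-17,1],[20,-17,1],[20,-17,1]]' --gripper '[0.9,0.9,0.9,0.9,0.9,0.9,0.9,0.9,0.9,0.9,0.9,0.9,0.9,0.9,0.9,0.9,0.9,0.9,0.9,0.9]'

```text
clock: 12.9
tcp_pos: [0.6437, -0.2208, 0.2616]
eef_rot: [-0.211, 0.175, 0.261]
contact_force: [-0.2, -0.4, -1.5]
grip_width: 0.0618
```

```bash
python3 - <<'E'
from k import *
from h import *
o=observe();print(o["grip_width"],o["contact_force"],np.round(o["joint_positions"],2))
S=get_image("scene");D=get_image("side")
save(S,"d_scene.png",(210,350,210,370),4)
for n in("nut0_mid",):
  for c,I in(("scene",S),("side",D)): print(c,[(np.round(d["location"]).tolist(),round(d["confidence"],2),np.round(onz(I,d["location"],.10),3).tolist()) for d in look_for(c,n)])
E
```

```text
0.061815751594016755 [-0.22518688 -0.42465986 -1.54185868] [-0.97  0.3   2.03  1.68  1.21  2.18]
scene []
side []
```

View pics/d_scene.png

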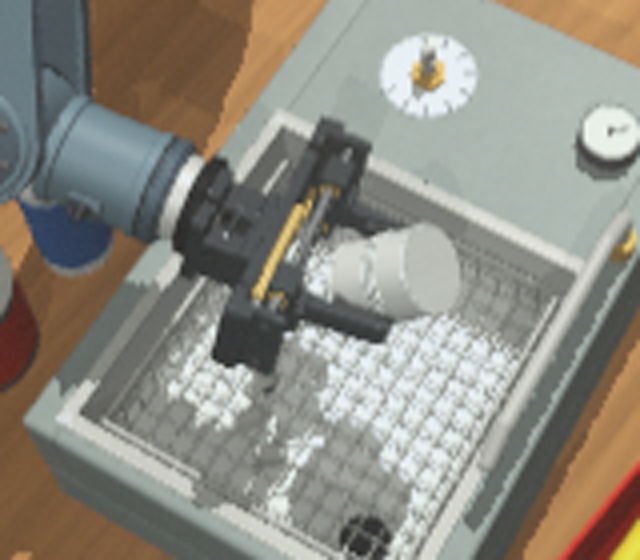

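```bash
python3 - <<'E'
from k import *
plan([([.625,-.225,.30],15,15,310),([.60,-.2,.33],15,25,250),([.56,-.2,.35],15,40,180)])
E
```

```text
t 13.1 q [-0.97, 0.3, 2.03, 1.68, 1.21, 2.18] F [-0.1 -0.1 -1.5]
xyz [-6.7, -6.3, 32.8] ang [-0.663, 0.076, 0.046] rows 3.6 q [-0.96, 0.18, 2.01, 1.55, 1.14, 1.7] err 0.000
xyz [-29.9, 18.8, 61.8] ang [-1.7, 0.143, 0.259] rows 5.7 q [-0.94, -0.02, 2.03, 1.29, 1.07, 0.93] err 0.000
xyz [-73.3, 27.2, 72.2] ang [-2.838, -0.08, 0.76] rows 6.7 q [-0.92, -0.15, 1.97, 0.91, 1.12, 0.05] err 0.000
```

Call:
jog_arm --angular '[[-0.15,0,0],[0,0,0],[-0.15,0,0],[0,0,0],[-0.663,0.076,0.046],[-0.663,0.076,0.046],[-0.663,0.076,0.046],[-0.663,0.076,0.046],[-1.7,0.143,0.259],[-1.7,0.143,0.259],[-1.7,0.143,0.259],[-1.7,0.143,0.259],[-1.7,0.143,0.259],[-2.838,-0.08,0.76],[-2.838,-0.08,0.76],[-2.838,-0.08,0.76],[-2.838,-0.08,0.76],[-2.838,-0.08,0.76],[-2.838,-0.08,0.76],[-2.838,-0.08,0.76]]' --xyz '[[-12,0,10],[0,0,0],[-12,0,10],[0,0,0],[-7,-6,33],[-7,-6,33],[-7,-6,33],[-7,-6,33],[-30,19,62],[-30,19,62],[-30,19,62],[-30,19,62],[-30,19,62],[-73,27,72],[-73,27,72],[-73,27,72],[-73,27,72],[-73,27,72],[-73,27,72],[-73,27,72]]' --gripper '[0.9,0.9,0.9,0.9,0.9,0.9,0.9,0.9,0.9,0.9,0.9,0.9,0.9,0.9,0.9,0.9,0.9,0.9,0.9,0.9]'

```text
clock: 15.6
tcp_pos: [0.5742, -0.1962, 0.3374]
eef_rot: [-3.089, 0.69, 0.272]
contact_force: [0.2, -0.0, -1.4]
grip_width: 0.0619
```

```bash
python3 - <<'E'
from k import *
from h import *
o=observe();r=R.from_euler("xyz",o["eef_rot"]);print(o["grip_width"],"grasp",o["tcp_pos"]-.019*r.apply([1,0,0]))
S=get_image("scene");W=get_image("wrist")
for c,I in(("scene",S),("wrist",W)): print(c,[(np.round(d["location"]).tolist(),round(d["confidence"],2),np.round(onz(I,d["location"],.10),3).tolist()) for d in look_for(c,"nut0_mid")])
save(S,"e_s.png");save(W,"e_w.png")
a=cv2.imread('pics/e_scene.png') if 0 else cv2.imread('pics/e_s.png')[240:360,220:360];b=cv2.imread('pics/e_w.png')
cv2.imwrite('pics/e.png',np.hstack([cv2.resize(a,(467,400),interpolation=cv2.INTER_CUBIC),cv2.resize(b[:,130:510],(330,348))[:348].repeat(1,0) if 0 else cv2.resize(b[:,150:490],(330,400))]))
g=[.60,.20]
plan([([.45,.0,.33],15,40,180),([.44,.19,.30],28,40,180),([.488,.217,.12],28,40,180),([.496,.221,.0475],28,40,180)])
E
```

```text
0.061905123154452284 grasp [ 0.56011828 -0.20015277  0.34949488]
scene [([258.0, 225.0], 0.35, [0.305, -0.259, 0.1]), ([169.0, 371.0], 0.16, [0.506, 0.356, 0.1])]
wrist []
t 15.8 q [-0.93, -0.14, 1.97, 0.92, 1.13, 0.1] F [-0.3  0.  -1.3]
xyz [-27.9, -218.5, 62.4] ang [-0.056, -0.009, 0.009] rows 3.7 q [-0.75, -0.75, 2.38, 0.81, 1.11, 0.33] err 0.000
xyz [23.1, -407.3, 71.3] ang [-0.201, -0.015, -0.165] rows 3.1 q [-0.14, -0.64, 2.39, 0.71, 0.76, 0.58] err 0.000
xyz [178.7, -413.6, 176.9] ang [-0.201, -0.015, -0.165] rows 4.2 q [-0.02, 0.03, 2.39, 1.78, 0.39, -0.57] err 0.000
xyz [231.6, -412.1, 227.4] ang [-0.201, -0.015, -0.165] rows 1.9 q [-0.01, 0.31, 2.35, 2.26, 0.49, -1.08] err 0.000
```

View pics/e.png

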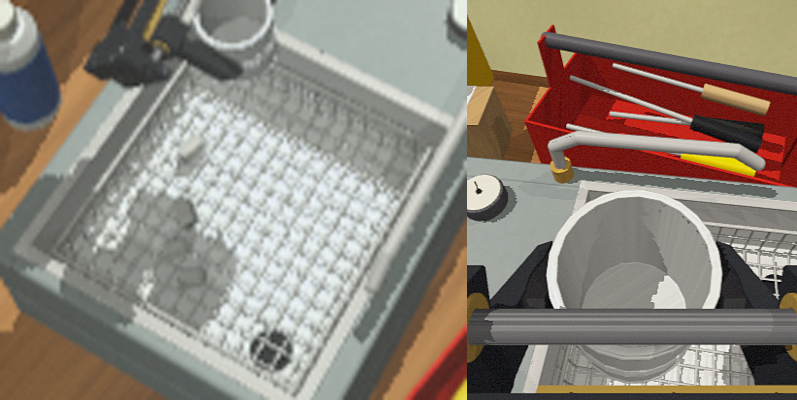

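Call:
jog_arm --angular '[[-0.056,0,0],[-0.056,0,0],[-0.056,0,0],[-0.056,0,0],[-0.201,-0.015,-0.165],[-0.201,-0.015,-0.165],[-0.201,-0.015,-0.165],[-0.201,-0.015,-0.165],[-0.201,-0.015,-0.165],[-0.201,-0.015,-0.165],[-0.201,-0.015,-0.165],[-0.201,-0.015,-0.165],[-0.201,-0.015,-0.165],[-0.201,-0.015,-0.165]]' --xyz '[[-28,-218,62],[-28,-218,62],[-28,-218,62],[-28,-218,62],[23,-407,71],[23,-407,71],[23,-407,71],[23,-407,71],[179,-414,177],[179,-414,177],[179,-414,177],[179,-414,177],[179,-414,177],[179,-414,177]]' --gripper '[0.9,0.9,0.9,0.9,0.9,0.9,0.9,0.9,0.9,0.9,0.9,0.9,0.9,0.9]'

```text
clock: 17.55
tcp_pos: [0.4994, 0.2227, 0.1041]
eef_rot: [-3.14, 0.703, 0.488]
contact_force: [-0.1, 0.1, -0.2]
grip_width: 0.0619
```

```bash
python3 - <<'E'
from k import *
o=observe();r=R.from_euler("xyz",o["eef_rot"]);print(o["grip_width"],"grasp",o["tcp_pos"]-.019*r.apply([1,0,0]))
plan([([.496,.221,.060],28,40,180),([.496,.221,.0475],28,40,180)])
E
```

```text
0.06194807817618557 grasp [0.48660659 0.21592603 0.11642487]
t 17.55 q [-0.02, 0.04, 2.39, 1.79, 0.39, -0.58] F [-0.1  0.1 -0.2]
xyz [44.6, -0.0, 36.0] ang [-0.002, 0.005, -0.0] rows 1.6 q [-0.01, 0.26, 2.35, 2.19, 0.46, -1.01] err 0.000
xyz [52.7, -0.0, 45.6] ang [-0.002, 0.005, -0.0] rows 0.2 q [-0.01, 0.31, 2.35, 2.26, 0.49, -1.08] err 0.000
```

Call:
jog_arm --angular '[[0,0,0],[0,0,0],[0,0,0],[0,0,0],[0,0,0],[0,0,0]]' --xyz '[[40,0,31],[45,0,36],[47,0,38.5],[49,0,41],[51,0,43.5],[52.5,0,45.5]]' --gripper '[0.9,0.9,0.9,0.9,0.9,0.9]'

```text
clock: 18.3
tcp_pos: [0.5106, 0.2278, 0.0384]
eef_rot: [3.137, 0.698, 0.486]
contact_force: [1.0, 0.4, -1.3]
grip_width: 0.062
```

Call:
jog_arm --angular '[[0,0,0],[0,0,0],[0,0,0]]' --xyz '[[1,0,1.2],[1.6,0,1.9],[1.6,0,1.9]]' --gripper '[0.9,0.9,0.9]'

```text
clock: 18.68
tcp_pos: [0.5105, 0.228, 0.0356]
eef_rot: [3.137, 0.698, 0.487]
contact_force: [-1.9, -1.2, 3.1]
grip_width: 0.0618
```

Contact with the bench. I'll open, then back straight out along the tool.

Call:
jog_arm --angular '[[0,0,0],[0,0,0],[0,0,0],[0,0,0],[0,0,0],[0,0,0]]' --xyz '[[0,0,0],[0,0,0],[0,0,0],[-40,0,0],[-95,0,0],[-95,0,0]]' --gripper '[-1,-1,-1,-1,-1,-1]'

```text
clock: 19.42
tcp_pos: [0.4452, 0.1933, 0.0972]
eef_rot: [3.135, 0.698, 0.485]
contact_force: [0.0, 0.9, 0.1]
grip_width: 0.0884
```

```bash
python3 - <<'E'
from k import *
from h import *
o=observe();print(o["grip_width"],o["clock"],o["contact_force"])
W=get_image("wrist");save(W,"f.png",None,.9)
print([(np.round(d["location"]).tolist(),round(d["confidence"],2),np.round(onz(W,d["location"],.035),4).tolist()) for d in place_of("wrist","tin_mid")])
# knob look pose: tool down above knob
plan([([.42,.20,.20],40,50,180),([.42,.28,.22],45,65,180),([.47,.36,.24],0,89,90)])
E
```

```text
0.08841298257550283 19.425 [0.0405902  0.89525288 0.13927031]
[([217.0, 321.0], 0.91, [0.4993, 0.2234, 0.035])]
t 19.52 q [-0.16, -0.09, 2.55, 1.72, 0.48, -0.62] F [ 0.3 -0.1  0.4]
xyz [-62.6, -20.0, -62.8] ang [-0.144, -0.174, -0.152] rows 3.5 q [-0.14, -0.4, 2.4, 0.75, 0.78, 0.28] err 0.000
xyz [-48.5, -90.3, -97.7] ang [-0.234, -0.433, -0.186] rows 2.0 q [0.21, -0.2, 2.12, 0.3, 0.87, 0.84] err 0.000
xyz [-3.4, -134.8, -159.6] ang [-1.013, -0.772, -0.46] rows 4.8 q [0.46, 0.23, 1.59, -0.01, 1.31, 0.46] err 0.000
```

View pics/f.png

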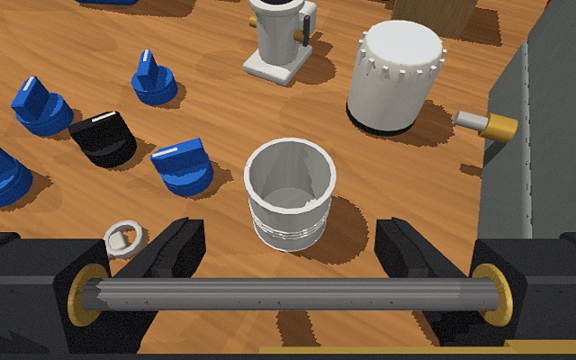

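Picture: the tin stands upright and empty (about (195,290) in the crop), let go. Next, the knob.

Call:
jog_arm --angular '[[-0.144,-0.174,-0.152],[-0.144,-0.174,-0.152],[-0.144,-0.174,-0.152],[-0.144,-0.174,-0.152],[-0.234,-0.433,-0.186],[-0.234,-0.433,-0.186],[-1.013,-0.772,-0.46],[-1.013,-0.772,-0.46],[-1.013,-0.772,-0.46],[-1.013,-0.772,-0.46],[-1.013,-0.772,-0.46],[-1.013,-0.772,-0.46]]' --xyz '[[-63,-20,-63],[-63,-20,-63],[-63,-20,-63],[-63,-20,-63],[-48,-90,-98],[-48,-90,-98],[-3,-135,-160],[-3,-135,-160],[-3,-135,-160],[-3,-135,-160],[-3,-135,-160],[-3,-135,-160]]' --gripper '[-1,-1,-1,-1,-1,-1,-0.2,-0.2,-0.2,-0.2,-0.2,-0.2]'

```text
clock: 21.02
tcp_pos: [0.4708, 0.3624, 0.2185]
eef_rot: [1.712, 1.559, 0.143]
contact_force: [-0.2, 0.7, 0.3]
grip_width: 0.053
```

```bash
cat > kn.py <<'E'
from h import *
def knob(tag):
    W=get_image("wrist");o=observe();print("t",round(o["clock"],2),"tcp",np.round(o["tcp_pos"],4),o["grip_width"],W["position"],W["rotation"])
    for n,z in(("knob_bar",.031),("knob_seat",.016)):
        print(n,[(np.round(d["location"],1).tolist(),round(d["confidence"],2),np.round(onz(W,d["location"],z),4)[:2].tolist()) for d in place_of("wrist",n)][:5])
    c=W["color"];save(W,tag+".png")
    for s in silhouettes("wrist","knob_bar"):
        m=s["region"]
        if m.sum()<50: continue
        if c[m].mean(0)[2]>70 or c[m].mean(0).max()>90: continue
        g=c.min(2);ys,xs=np.nonzero(m&(g>120))
        print("black",s["location"],s["confidence"],m.sum(),c[m].mean(0),"white px",len(xs))
        wp=np.array([onz(W,(y,x),.042)[:2] for y,x in zip(ys,xs)])
        if len(wp)>5:
            u,sv,vt=np.linalg.svd(wp-wp.mean(0));print("white centre",wp.mean(0).round(4),"dir",np.degrees(np.arctan2(vt[0,1],vt[0,0])).round(1),sv.round(4))
        yy,xx=np.nonzero(m);print("bbox",yy.min(),yy.max(),xx.min(),xx.max())
        np.save(tag+"_wp.npy",np.c_[ys,xs])
E
python3 -c "
from kn import *
knob('g1')"
```

```text
t 21.07 tcp [0.4707 0.3618 0.2186] 0.05289809354783892 [0.46877966 0.43643164 0.36603782] [-0.28658884 -0.01305583  0.00210059]
knob_bar [([15.2, 328.9], 0.87, [0.4792, 0.5056]), ([211.5, 338.4], 0.87, [0.4903, 0.3247]), ([100.8, 424.1], 0.63, [0.569, 0.4338]), ([59.0, 238.7], 0.61, [0.3982, 0.4697]), ([119.3, 330.4], 0.56, [0.4813, 0.4168])]
knob_seat [([205.9, 338.8], 0.92, [0.4916, 0.326]), ([20.8, 330.4], 0.87, [0.4811, 0.5041]), ([63.0, 246.0], 0.8, [0.4017, 0.4677]), ([97.8, 417.5], 0.72, [0.5668, 0.4365]), ([126.4, 326.1], 0.7, [0.4777, 0.409])]
black [120.7, 327.2] 0.96 1783 [50.93045429 48.0448682  47.49018508] white px 83
white centre [0.4887 0.4091] dir -29.3 [0.0541 0.0089]
bbox 98 145 305 352
```

```bash
python3 -c "
from k import *
plan([([.478,.413,.135],0,90,29.3)])"
```

```text
t 21.23 q [0.46, 0.23, 1.59, -0.0, 1.31, 0.46] F [-0.4 -0.5 -0.4]
xyz [103.8, 5.8, -52.2] ang [-1.061, 0.006, -0.014] rows 5.7 q [0.53, 0.43, 1.55, -0.0, 1.16, -0.53] err 0.000
```

Call:
jog_arm --angular '[[-1.061,0.006,-0.014],[-1.061,0.006,-0.014],[-1.061,0.006,-0.014],[-1.061,0.006,-0.014],[-1.061,0.006,-0.014],[-1.061,0.006,-0.014],[-1.061,0.006,-0.014]]' --xyz '[[104,6,-52],[104,6,-52],[104,6,-52],[104,6,-52],[104,6,-52],[104,6,-52],[104,6,-52]]' --gripper '[-0.3,-0.3,-0.3,-0.3,-0.3,-0.3,-0.3]'

```text
clock: 22.1
tcp_pos: [0.4787, 0.4125, 0.1165]
eef_rot: [0.242, 1.57, -0.27]
contact_force: [-0.2, 0.4, 0.6]
grip_width: 0.0576
```

```bash
python3 - <<'E'
from kn import *
knob('g2')
W=get_image("wrist")
# predicted overlays: bar axis ends at z=.042 for centre candidates
im=cv2.imread("pics/g2.png")
for ctr,col in(((.478,.413),(0,255,0)),):
    for L in(-.021,0,.023):
        p=np.array([ctr[0]+L*np.cos(np.radians(-29.3)),ctr[1]+L*np.sin(np.radians(-29.3)),.042]);r,c=proj(W,p);print(p,r,c);cv2.circle(im,(int(c),int(r)),2,col,1)
cv2.imwrite("pics/g2c.png",cv2.resize(im[90:390,140:500],None,fx=2,fy=2,interpolation=cv2.INTER_CUBIC))
E
```

```text
t 22.15 tcp [0.4787 0.4125 0.1165] 0.057458359966903245 [0.41442212 0.44938355 0.26391757] [-2.90133863e-01 -9.52922557e-04  1.05873203e+00]
knob_bar [([204.8, 323.0], 0.89, [0.4791, 0.4143]), ([60.1, 342.9], 0.8, [0.402, 0.4718]), ([140.5, 437.3], 0.65, [0.4772, 0.5031]), ([291.3, 404.0], 0.58, [0.57, 0.4343])]
knob_seat [([278.6, 397.7], 0.69, [0.567, 0.4339]), ([62.6, 338.7], 0.66, [0.4012, 0.47]), ([204.1, 324.6], 0.61, [0.4833, 0.4133])]
black [199.5, 324.2] 0.64 3246 [46.25878004 44.13247073 44.19993839] white px 157
white centre [0.4887 0.4092] dir -28.9 [0.0698 0.0143]
bbox 167 242 292 353
[0.45968655 0.42327703 0.042     ] 179.13332508756818 320.4710157915354
[0.478 0.413 0.042] 209.39709151609003 320.51872791149896
[0.49805759 0.4017442  0.042     ] 240.80425102857347 320.5682426394795
```

View pics/g2c.png

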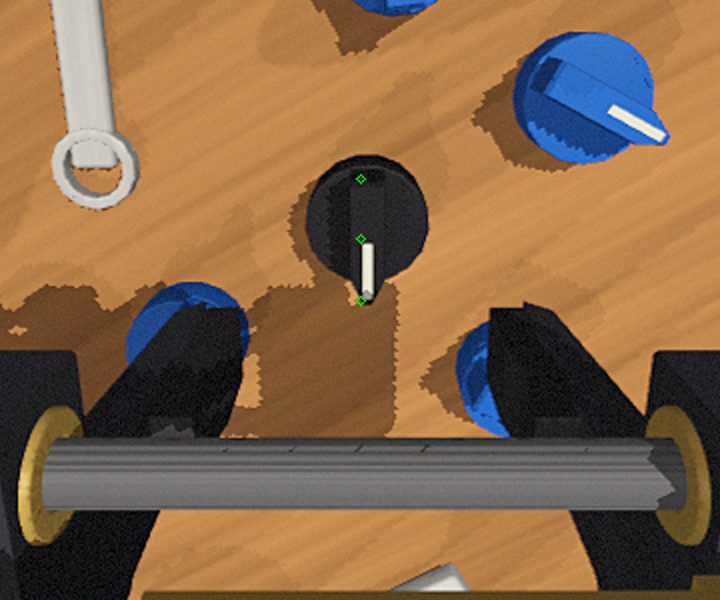

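Picture: the black knob is centred at about col 323, row 204 (crop 367,225). Its bar is in line with the pads' plane, 2 mm to +tool y, with the white line at the lower end. Descending.

Call:
jog_arm --angular '[[0,0,0],[0,0,0],[0,0,0],[0,0,0],[0,0,0],[0,0,0],[0,0,0],[0,0,0],[0,0,0],[0,0,0]]' --xyz '[[50,2,-1],[75,2,-1],[87,2,-1],[92,2,-1],[92,2,-1],[92,2,-1],[92,2,-1],[92,2,-1],[92,2,-1],[92,2,-1]]' --gripper '[-0.3,-0.3,-0.3,-0.3,-0.3,1,1,1,1,1]'

```text
clock: 23.6
tcp_pos: [0.4788, 0.4149, 0.0243]
eef_rot: [-0.575, 1.57, -1.084]
contact_force: [0.2, 0.0, 1.2]
grip_width: 0.0118
```

```bash
python3 -c "
from k import *
plan([([.479,.415,.30],0,90,29.3),([.56,-.01,.32],0,90,-6),([.56,-.01,.272],0,90,-6)])"
```

```text
t 23.6 q [0.53, 0.56, 1.57, -0.0, 1.0, -0.53] F [0.2 0.  1.2]
xyz [-256.7, 0.0, 0.4] ang [0.002, 0.001, 0.001] rows 4.1 q [0.53, 0.28, 1.4, -0.0, 1.46, -0.53] err 0.000
xyz [-276.2, -331.5, 278.4] ang [-0.614, 0.001, 0.001] rows 6.9 q [-0.23, 0.1, 1.57, -0.0, 1.47, -1.91] err 0.000
xyz [-228.2, -331.4, 278.4] ang [-0.614, 0.001, 0.001] rows 0.8 q [-0.23, 0.14, 1.63, -0.0, 1.38, -1.91] err 0.000
```

Call:
jog_arm --angular '[[0,0,0],[0,0,0],[0,0,0],[0,0,0],[-0.614,0,0],[-0.614,0,0],[-0.614,0,0],[-0.614,0,0],[-0.614,0,0],[-0.614,0,0],[-0.614,0,0],[-0.614,0,0],[-0.614,0,0],[-0.614,0,0],[-0.614,0,0]]' --xyz '[[-60,0,0],[-257,0,0],[-257,0,0],[-257,0,0],[-276,-331,278],[-276,-331,278],[-276,-331,278],[-276,-331,278],[-276,-331,278],[-276,-331,278],[-276,-331,278],[-276,-331,278],[-228,-331,278],[-228,-331,278],[-228,-331,278]]' --gripper '[1,1,1,1,1,1,1,1,1,1,1,1,1,1,1]'

```text
clock: 25.48
tcp_pos: [0.5602, -0.0086, 0.2539]
eef_rot: [-0.833, 1.569, -0.727]
contact_force: [-1.2, 0.9, -0.7]
grip_width: 0.0117
```

```bash
python3 - <<'E'
from h import *
o=observe();print(o["clock"],o["tcp_pos"],o["eef_rot"],o["grip_width"])
W=get_image("wrist");np.save("v1.npy",W,allow_pickle=True);save(W,"v1f.png")
for n,z in(("stem_top",.212),("knob_bar",.28),("knob_seat",.26)):
    L=place_of("wrist",n);print(n,[(np.round(d["location"],1).tolist(),round(d["confidence"],2),np.round(onz(W,d["location"],z),4).tolist()) for d in L])
r,c=proj(W,(.522,-.018,.212));print(r,c)
im=W["color"][:,:,::-1];r,c=int(r),int(c)
a=cv2.resize(im,(480,300));b=cv2.resize(im[max(r-40,0):r+40,max(c-40,0):c+40],None,fx=5,fy=5,interpolation=cv2.INTER_CUBIC)
out=np.zeros((400,800,3),np.uint8);out[:300,:400]=a[:,40:440];out[:b.shape[0],400:400+b.shape[1]]=b;cv2.imwrite("pics/v1.png",out);print("crop origin",max(r-40,0),max(c-40,0))
E
```

```text
25.475 [ 0.56015458 -0.00859981  0.25388825] [-0.83273698  1.56920194 -0.72709378] 0.011692536696709525
stem_top [([158.0, 309.8], 0.58, [0.5202, -0.0186, 0.212])]
knob_bar [([268.2, 320.9], 0.86, [0.5508, -0.009, 0.28]), ([219.9, 91.6], 0.57, [0.54, -0.0963, 0.28])]
knob_seat [([133.8, 630.9], 0.72, [0.4882, 0.1102, 0.26]), ([259.6, 321.7], 0.61, [0.5571, -0.008, 0.26])]
161.40266269943683 310.58291777048265
crop origin 121 270
```

View pics/v1.png

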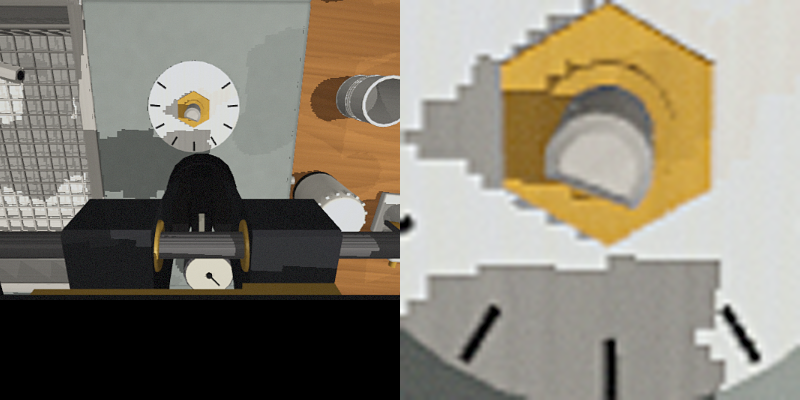

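```bash
python3 - <<'E'
from h import *
W=np.load("v1.npy",allow_pickle=True).item()
f=lambda x,y:(121+(y+.5)/5-.5,270+(x-400+.5)/5-.5)
for z in(.210,.212,.214): print("stem c",z,onz(W,f(601,163),z)[:2])
print("nut c",onz(W,f(607,124),.178)[:2])
a=onz(W,f(548,178),.212);b=onz(W,f(640,207),.212);d=b-a;print("flat dir",np.degrees(np.arctan2(d[1],d[0])), "normal",np.degrees(np.arctan2(d[1],d[0]))+90, a,b)
# hex top corner dirs / washer: dial center
# automatic: bright top face mask
im=W["color"].astype(float);sub=im[140:170,295:325];
m=(sub.min(2)>175)&(np.ptp(sub,axis=2)<22)
n,l,s,c=cv2.connectedComponentsWithStats(m.astype(np.uint8));print(s[:,4],c+[295,140])
for r in m: print("".join("#" if v else "." for v in r))
E
```

```text
stem c 0.21 [ 0.51782897 -0.01890491]
stem c 0.212 [ 0.51750498 -0.018867  ]
stem c 0.214 [ 0.51718099 -0.01882909]
nut c [ 0.51790502 -0.01922404]
flat dir 78.36558522516964 normal 168.36558522516964 [ 0.519776   -0.02452372  0.212     ] [ 0.52192229 -0.0140996   0.212     ]
[665   3 130   1   2  59  40] [[309.56541353 152.98195489]
 [315.         146.        ]
 [309.93076923 152.99230769]
 [318.         149.        ]
 [319.         151.5       ]
 [299.62711864 166.89830508]
 [320.475      167.275     ]]
..............................
..............................
..............................
..............................
..............................
...................#..........
....................#.........
.....................#........
...........########...........
..........##########...#......
.........############.........
........#############...#.....
........##############..#.....
.......################.......
.......###############........
........##############........
...........###########........
.............#########........
................#####.........
..................###.........
..............................
..............................
..............................
####..........................
####........................##
#####.....................####
#########...............######
###########...........########
###########..........#########
###############....###########
```

Call:
jog_arm --angular '[[0,0,0],[0,0,0],[0,0,0]]' --xyz '[[-10,50,0],[-10,50,0],[-10,50,0]]' --gripper '[1,1,1]'

```text
clock: 26.05
tcp_pos: [0.555, 0.0403, 0.2634]
eef_rot: [-0.856, 1.568, -0.751]
contact_force: [-0.2, -0.5, 0.1]
grip_width: 0.0119
```

```bash
python3 - <<'E'
from h import *
W1=np.load("v1.npy",allow_pickle=True).item();W=get_image("wrist");np.save("v2.npy",W,allow_pickle=True);save(W,"v2f.png")
r,c=proj(W,(.5177,-.019,.212));print(r,c,place_of("wrist","stem_top"))
def seg(W,r,c,h=14):
    r,c=int(r),int(c);s=cv2.resize(W["color"][r-h:r+h,c-h:c+h],None,fx=4,fy=4,interpolation=cv2.INTER_CUBIC).astype(float)
    m=((s.min(2)>165)&(np.ptp(s,axis=2)<22)).astype(np.uint8);n,l,st,ce=cv2.connectedComponentsWithStats(m)
    k=l[int(2*h*2),int(2*h*2)];
    if k==0: k=1+np.argmax(st[1:,4])
    ys,xs=np.nonzero(l==k);return (ys+.5)/4-.5+r-h,(xs+.5)/4-.5+c-h,(l==k)
# fit D top (radius Rr less chamfer) by moments: centroid & axis at z .212
from scipy.optimize import minimize
for V,(r,c) in((W1,(153,310)),(W,(r,c))):
    ys,xs,m=seg(V,r,c);P=np.array([onz(V,(y,x),.212)[:2] for y,x in zip(ys,xs)])
    cen=P.mean(0);hull=cv2.convexHull(((P-cen)*1e5).astype(np.int32))[:,0]/1e5+cen
    def D(p):
        # mismatch between point set and D of radius p[3]
        d=hull-p[:2];n=np.array([np.cos(p[2]),np.sin(p[2])]);R0=p[3]
        sd=np.maximum(np.linalg.norm(d,axis=1)-R0,d@n-p[4]);return (sd**2).sum()*1e6
    best=min((minimize(D,[*cen-.001*np.array([np.cos(a),np.sin(a)]),a,.0055,.003],method="Nelder-Mead",options=dict(maxiter=4000)) for a in(-.8,-.4,-.2,0,.3)),key=lambda s:s.fun)
    print("n",len(P),"centroid",cen.round(4),"ctr",best.x[:2].round(4),"deg",np.degrees(best.x[2]).round(1),"R,flat",best.x[3:].round(4),best.fun, proj(V,(*best.x[:2],.212)))
a=[ ];im=W["color"][:,:,::-1];r,c=map(int,(r,c));cv2.imwrite("pics/v2c.png",cv2.resize(im[r-40:r+40,c-40:c+40],None,fx=6,fy=6,interpolation=cv2.INTER_CUBIC))
print(r,c)
E
```

```text
150.86824400618445 224.96832519856792 [{'location': [153.7, 220.3], 'confidence': 0.74}]
n 2886 centroid [ 0.5168 -0.0182] ctr [ 0.5171 -0.0185] deg -1.1 R,flat [0.0048 0.0035] 0.3747768334156902 (np.float64(152.59173829546594), np.float64(310.5503198453445))
n 3055 centroid [ 0.5167 -0.0183] ctr [ 0.5175 -0.0187] deg -13.6 R,flat [0.0052 0.0026] 0.557760074642451 (np.float64(150.63932868353564), np.float64(225.5657219977523))
150 224
```

```bash
python3 - <<'E'
from h import *
from scipy.optimize import least_squares
W1=np.load("v1.npy",allow_pickle=True).item();W2=np.load("v2.npy",allow_pickle=True).item()
o=observe();tc2=np.array(o["tcp_pos"]);r2=R.from_euler("xyz",o["eef_rot"])
tc1=np.array([.56015458,-.00859981,.25388825]);r1=R.from_euler("xyz",[-0.83273698,1.56920194,-0.72709378])
for W,tc,r in((W1,tc1,r1),(W2,tc2,r2)):
    g=W["color"].max(2);m=(g<75).astype(np.uint8);n,l,s,c=cv2.connectedComponentsWithStats(m)
    k=l[225,321];pts=[]
    for col in range(278,366):
        rr=np.nonzero(l[:,col]==k)[0]; pts.append((rr.min(),col))
    pts=np.array(pts,float);pts[:,0]-=.5
    t=np.linspace(0,2*np.pi,721)
    def env(sx,sy,a0=.0243,rad=.023,hs=(0,.021)):
        prs=[]
        for h in hs:
            X=np.c_[np.full(721,a0-h),sy+rad*np.cos(t),sx+rad*np.sin(t)]
            Xw=tc+r.apply(X);prs.append(np.array([proj(W,x) for x in Xw]))
        q=np.vstack(prs);return np.array([q[np.abs(q[:,1]-c)<.8,0].min() if (np.abs(q[:,1]-c)<.8).any() else np.nan for c in pts[:,1]])
    sel=(pts[:,0]<pts[:,0].min()+18)
    f=lambda p:np.nan_to_num((env(*p)-pts[:,0])[sel],nan=5)
    s=least_squares(f,[0,0],diff_step=.05,x_scale=.001,method="trf");
    grid=[(np.abs(f((a,b))).mean(),a,b) for a in np.arange(-.005,.0051,.0005) for b in np.arange(-.003,.0031,.0005)]
    print("min row",pts[:,0].min(),"best (mean err px, along z, along y)",sorted(grid)[:4], pts[::8].tolist())
E
```

```text
min row 203.5 best (mean err px, along z, along y) [(np.float64(0.5265147439749929), np.float64(0.0034999999999999936), np.float64(0.0005)), (np.float64(0.5544363123931492), np.float64(0.0034999999999999936), np.float64(0.001)), (np.float64(0.5747995917307137), np.float64(0.002999999999999993), np.float64(0.0005)), (np.float64(0.607755251980506), np.float64(0.002999999999999993), np.float64(0.001))] [[238.5, 278.0], [219.5, 286.0], [212.5, 294.0], [208.5, 302.0], [205.5, 310.0], [204.5, 318.0], [204.5, 326.0], [205.5, 334.0], [208.5, 342.0], [213.5, 350.0], [221.5, 358.0]]
min row 203.5 best (mean err px, along z, along y) [(np.float64(0.472863291158173), np.float64(0.003999999999999992), np.float64(0.0015000000000000005)), (np.float64(0.5257569061848465), np.float64(0.0034999999999999936), np.float64(0.0015000000000000005)), (np.float64(0.5823984202672001), np.float64(0.003999999999999992), np.float64(0.001)), (np.float64(0.5909825125356333), np.float64(0.0034999999999999936), np.float64(0.001))] [[238.5, 278.0], [219.5, 286.0], [213.5, 294.0], [208.5, 302.0], [205.5, 310.0], [204.5, 318.0], [204.5, 326.0], [205.5, 334.0], [208.5, 342.0], [213.5, 350.0], [221.5, 358.0]]
```

```bash
python3 - <<'E'
from h import *
W2=np.load("v2.npy",allow_pickle=True).item();o=observe()
tc2=np.array(o["tcp_pos"]);r2=R.from_euler("xyz",o["eef_rot"])
print("cam in tool",r2.inv().apply(np.array(W2["position"])-tc2),"rel rot",(r2.inv()*R.from_euler("xyz",W2["rotation"])).as_rotvec())
# bench picture g2
G=dict(W2);G["position"]=[0.41442212,0.44938355,0.26391757];G["rotation"]=[-2.90133863e-01,-9.52922557e-04,1.05873203]
c=cv2.imread("pics/g2.png").max(2);tc=np.array([.4787,.4125,.1165]);r=R.from_euler("xyz",[.242,1.57,-.27])
print("cam in tool g2",r.inv().apply(np.array(G["position"])-tc))
for col in(316,320,324,328,332): print(col,c[155:180,col].tolist())
for row in(166,167):
  for z in(0,.021):
    p=onz(G,(row,323.5),z);q=r.inv().apply(p-tc);print(row,z,"tool yz of edge",q[1:],"axis z",q[2]+.023)
# left/right extents at rows near 205
for row in(195,200,205,210): print(row,[i+280 for i in np.nonzero(c[row,280:370]<75)[0]][:1],[i+280 for i in np.nonzero(c[row,280:370]<75)[0]][-1:])
E
```

```text
cam in tool [-0.14795349  0.00146879 -0.07336745] rel rot [-1.42117548 -1.41927917  1.05865811]
cam in tool g2 [-0.14747469  0.00069085 -0.07399136]
316 [183, 184, 180, 176, 179, 174, 173, 178, 178, 180, 183, 191, 197, 60, 18, 22, 25, 19, 47, 42, 25, 27, 21, 12, 19]
320 [181, 178, 175, 175, 172, 178, 180, 179, 182, 182, 189, 192, 105, 12, 22, 26, 31, 32, 53, 36, 23, 13, 25, 22, 24]
324 [174, 173, 177, 177, 182, 183, 185, 184, 184, 185, 189, 191, 104, 11, 22, 25, 29, 42, 60, 41, 11, 27, 10, 28, 20]
328 [174, 179, 180, 182, 186, 187, 185, 184, 184, 179, 180, 178, 90, 16, 18, 14, 21, 41, 67, 36, 20, 14, 30, 27, 25]
332 [181, 184, 184, 188, 184, 184, 183, 180, 176, 173, 171, 169, 172, 120, 13, 16, 26, 16, 28, 58, 36, 41, 36, 19, 37]
166 0 tool yz of edge [ 0.00218474 -0.02239597] axis z 0.0006040302584247592
166 0.021 tool yz of edge [ 0.00206587 -0.02650143] axis z -0.0035014300896937522
167 0 tool yz of edge [ 0.00218578 -0.0216087 ] axis z 0.0013912988096976345
167 0.021 tool yz of edge [ 0.00206683 -0.0257768 ] axis z -0.0027768047325693428
195 [np.int64(294)] [np.int64(353)]
200 [np.int64(293)] [np.int64(353)]
205 [np.int64(293)] [np.int64(353)]
210 [np.int64(295)] [np.int64(351)]
```

```bash
python3 -c "
from k import *
plan([([.5537,-.0272,.267],0,90,12.5)])"
```

```text
t 26.15 q [-0.14, 0.12, 1.63, -0.0, 1.39, -1.82] F [ 1.  -0.7 -0.9]
xyz [14.9, -66.4, -8.0] ang [0.322, 0.001, 0.001] rows 1.7 q [-0.26, 0.13, 1.65, -0.0, 1.37, -1.62] err 0.000
```

Call:
jog_arm --angular '[[0.322,0.001,0.001],[0.322,0.001,0.001],[0.322,0.001,0.001],[0.322,0.001,0.001],[0.322,0.001,0.001]]' --xyz '[[14,-66,-8],[14,-66,-8],[14,-66,-8],[14,-66,-8],[14,-66,-8]]' --gripper '[1,1,1,1,1]'

```text
clock: 26.78
tcp_pos: [0.5537, -0.0257, 0.249]
eef_rot: [-0.422, 1.571, -0.638]
contact_force: [0.3, -0.5, 0.3]
grip_width: 0.0118
```

```bash
python3 - <<'E'
from h import *
from scipy.optimize import minimize
W=get_image("wrist");o=observe();tc=np.array(o["tcp_pos"]);r=R.from_euler("xyz",o["eef_rot"]);np.save("v3.npy",W,allow_pickle=True)
print(tc,o["eef_rot"],o["clock"])
inT=lambda p:(r.inv().apply(np.array(p)-tc)*1000).round(2)
rr,cc=proj(W,(.5176,-.0188,.212));print("pred",rr,cc)
im=W["color"]
# knob edge
g=im.max(2);cols=range(285,360);rows=np.array([np.nonzero((g[150:260,c]<75))[0].min()+150-.5 for c in cols],float)
k=rows<rows.min()+12
x=np.array(cols)[k];pts=np.array([inT(onz(W,(a,b),tc[2]-.0243)) for a,b in zip(rows[k],x)])[:,1:]
f=lambda p:(np.abs(np.hypot(pts[:,0]-p[0],pts[:,1]-p[1])-23)).sum();s=minimize(f,[0,3],method="Nelder-Mead");print("knob axis in tool y,z",s.x,s.fun/len(pts))
h=14;R0,C0=int(rr)-16,int(cc)-16
sub=cv2.resize(im[R0:R0+32,C0:C0+32],None,fx=16,fy=16,interpolation=cv2.INTER_CUBIC)[:,:,::-1].copy()
for ctr,ang,col in(((.5176,-.0188),-12.5,(0,255,0)),):
    t=np.radians(np.arange(0,360,2));q=np.c_[.006*np.cos(t),.006*np.sin(t)];q[:,0]=np.minimum(q[:,0],.003);a=np.radians(ang)
    q=q@np.array([[np.cos(a),np.sin(a)],[-np.sin(a),np.cos(a)]])+ctr
    pp=np.array([proj(W,(*u,.212)) for u in q]);pp=np.c_[(pp[:,1]-C0+.5)*16-.5,(pp[:,0]-R0+.5)*16-.5].astype(np.int32)
    cv2.polylines(sub,[pp],True,col,1)
cv2.imwrite("pics/v3.png",sub);print(R0,C0,"stem in tool",inT((.5176,-.0188,.212)))
E
```

```text
[ 0.55372752 -0.0256299   0.24902029] [-0.39682877  1.57067445 -0.61234558] 26.825
pred 167.619373151028 318.27561094948004
knob axis in tool y,z [  0.02506697 -14.89674686] 0.4809282265105491
151 302 stem in tool [ 37.02  -1.05 -36.76]
```

View pics/v3.png

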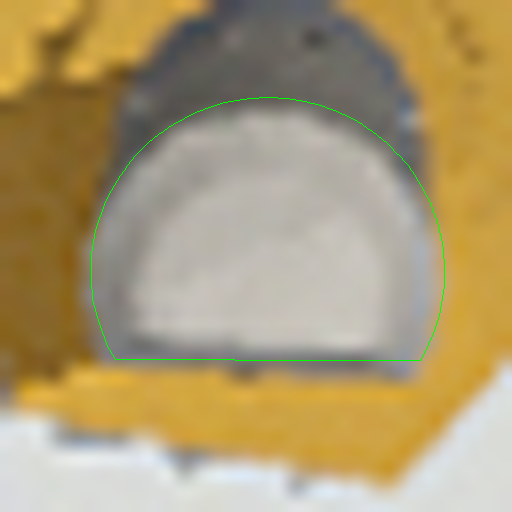

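```bash
python3 - <<'E'
from h import *
from scipy.optimize import minimize
W=np.load("v3.npy",allow_pickle=True).item();tc=np.array([ 0.55372752,-0.0256299,0.24902029]);r=R.from_euler("xyz",[-0.39682877,1.57067445,-0.61234558])
inT=lambda p:(r.inv().apply(np.array(p)-tc)*1000)
m=(W["color"].max(2)<75).astype(np.uint8);n,l,s,c=cv2.connectedComponentsWithStats(m);k=l[225,321];print(s[k])
pts=[]
for col in range(282,364):
    rr=np.nonzero(l[195:,col]==k)[0].min()+195-.5;pts.append((rr,col))
pts=np.array(pts);pts=pts[pts[:,0]<pts[:,0].min()+12];print(pts[:,0].min(),pts[[0,-1]])
for dz in(.0233,.0243,.0253):
    q=np.array([inT(onz(W,p,tc[2]-dz)) for p in pts])[:,1:]
    f=lambda p:(np.abs(np.hypot(q[:,0]-p[0],q[:,1]-p[1])-23)).sum();s=minimize(f,[0,3],method="Nelder-Mead");print(dz,"axis y,z",s.x.round(2),s.fun/len(q))
E
```

```text
[    0   199   640   201 58926]
198.5 [[209.5 299. ]
 [209.5 345. ]]
0.0233 axis y,z [0.8  2.68] 0.5498942335504637
0.0243 axis y,z [0.77 2.99] 0.5545950447792387
0.0253 axis y,z [0.75 3.29] 0.559312871479301
```

Call:
jog_arm --angular '[[0.044,0,0],[0.044,0,0],[0.044,0,0],[0.044,0,0],[0.044,0,0],[0.044,0,0],[0.044,0,0],[0.044,0,0]]' --xyz '[[0,-2,-39.7],[0,-2,-39.7],[0,-2,-39.7],[8,-2,-39.7],[11,-2,-39.7],[13,-2,-39.7],[15,-2,-39.7],[15,-2,-39.7]]' --gripper '[1,1,1,1,1,1,1,1]'

```text
clock: 27.82
tcp_pos: [0.515, -0.0197, 0.2338]
eef_rot: [0.001, 1.57, -0.261]
contact_force: [3.7, -1.6, -2.5]
grip_width: 0.0117
```

Call:
jog_arm --angular '[[0,0,0],[0,0,0],[0,0,0]]' --xyz '[[0,0,0.6],[2,0,0.6],[4,0,0.6]]' --gripper '[1,1,1]'

```text
clock: 28.2
tcp_pos: [0.5153, -0.0198, 0.2301]
eef_rot: [-0.158, 1.57, -0.419]
contact_force: [2.8, -0.4, 1.9]
grip_width: 0.0115
```

Call:
jog_arm --angular '[[0,0,0],[0,0,0],[0,0,0],[0,0,0]]' --xyz '[[2,0,0.4],[4,0,0.4],[6,0,0.4],[6,0,0.4]]' --gripper '[1,1,1,1]'

```text
clock: 28.7
tcp_pos: [0.5153, -0.0198, 0.2235]
eef_rot: [-2.968, 1.57, 3.053]
contact_force: [2.9, -1.0, -1.4]
grip_width: 0.0114
```

Call:
jog_arm --angular '[[0,0,0],[0,0,0],[0,0,0],[0,0,0],[0,0,0],[0,0,0]]' --xyz '[[1.5,0,0.3],[3,0,0.3],[4,0,0.3],[5,0,0.3],[6,0,0.3],[6,0,0.3]]' --gripper '[1,1,1,1,1,1]'

```text
clock: 29.45
tcp_pos: [0.5156, -0.0199, 0.218]
eef_rot: [-2.676, 1.57, -2.938]
contact_force: [-1.8, -0.5, 4.4]
grip_width: 0.012
```

Call:
jog_arm --angular '[[0,0,0],[0,0,0],[0,0,0],[0,0,0],[0,0,0]]' --xyz '[[1.5,0,0],[3,0,0],[4.5,0,0],[4.5,0,0],[4.5,0,0]]' --gripper '[1,1,1,1,1]'

```text
clock: 30.08
tcp_pos: [0.5157, -0.0199, 0.2137]
eef_rot: [-1.892, 1.571, -2.153]
contact_force: [-2.2, 1.0, 6.9]
grip_width: 0.0116
```

Call:
jog_arm --angular '[[0,0,0],[0,0,0],[0,0,0],[0,0,0]]' --xyz '[[1,0,0],[2,0,0],[3,0,0],[3,0,0]]' --gripper '[1,1,1,1]'

```text
clock: 30.58
tcp_pos: [0.5159, -0.0199, 0.2119]
eef_rot: [-0.296, 1.57, -0.557]
contact_force: [-4.8, 0.3, 13.2]
grip_width: 0.0118
```

```bash
python3 - <<'E'
from h import *
S=get_image("scene");D=get_image("side");W=get_image("wrist")
a=cv2.resize(S["color"][150:350,200:400],(400,400),interpolation=cv2.INTER_CUBIC);b=cv2.resize(D["color"][90:290,230:430],(400,400),interpolation=cv2.INTER_CUBIC)
cv2.imwrite("pics/z.png",np.hstack([a,b])[:,:,::-1])
o=observe();print(o["clock"],o["tcp_pos"],o["contact_force"],o["grip_width"])
print([(d["location"],d["confidence"]) for d in place_of("side","tin_mid")],[(np.round(d["location"]),round(d["confidence"],2)) for d in look_for("scene","nut0_mid")])
m=(W["color"].max(2)<75);print("knob edge row in hand",[int(np.nonzero(m[190:,c])[0].min()+190) for c in range(300,345,6)])
E
```

```text
30.725 [ 0.51594603 -0.01991252  0.21190372] [-4.61702799  0.59279539 14.47012838] 0.011462696959144262
[([251.4, 301.6], 0.62)] [(array([313., 270.]), 0.47), (array([324., 275.]), 0.46)]
knob edge row in hand [210, 207, 205, 205, 205, 205, 207, 209]
```

View pics/z.png

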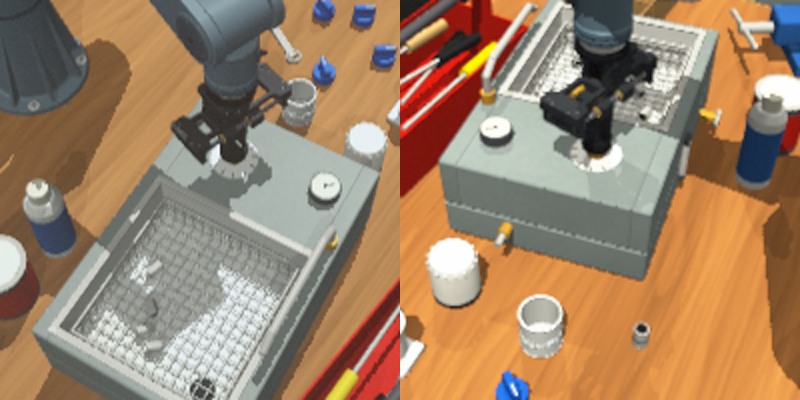

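```bash
python3 - <<'E'
from h import *
S=get_image("scene");a=cv2.imread("pics/a_scene.png");e=cv2.imread("pics/e_s.png")
for n,i in(("start",a),("now",S["color"][:,:,::-1])):
    print(n);print(i[250:266,258:278].mean(2).astype(int))
p=S["color"]
for rc in((257,267),(283,276),(301,276),(315,270),(322,276)):
    print(rc,p[rc].tolist(),onz(S,rc,.10).round(3),onz(S,rc,.142).round(3))
print([(np.round(d["location"]),round(d["confidence"],2),int(d["region"].sum())) for d in silhouettes("scene","nut0_mid")])
D=get_image("side")
print([(np.round(d["location"]),round(d["confidence"],2),onz(D,d["location"],.10).round(3)) for d in look_for("side","nut0_mid")])
E
```

```text
start
[[140 138 136 140 129 109 107 107 106 105 105 109 130 134 133 132 103 106
  106 107]
 [137 136 138 134 112 106 107 104 105 105 107 124 133 132 135 110 103 107
  107 107]
 [136 138 138 114 104 106 108 105 105 105 120 133 134 132 119 104 107 107
  107 107]
 [136 136 122 103 105 104 106 105 107 113 130 133 134 126 103 106 107 107
  107 108]
 [136 124 107 105 106 106 106 107 110 132 133 134 130 110 104 106 106 107
  107 107]
 [131 110 108 106 106 105 107 107 124 137 133 129 115 103 107 108 107 106
  112 147]
 [118 105 104 107 106 107 107 112 131 134 130 120 105 107 107 108 108 109
  120 135]
 [108 106 105 106 105 106 112 127 134 133 132 102 107 107 109 107 106 106
  127 102]
 [106 105 105 106 107 108 130 134 134 134 110 104 106 106 107 106 105 127
  112  99]
 [106 108 107 105 106 120 135 133 132 120 104 107 107 110 107 109 117 121
  104 112]
 [104 107 108 106 114 132 133 132 128 105 106 106 108 108 109 115 124 106
  113 153]
 [105 108 107 109 133 133 133 131 111 103 107 108 108 108 105 127 108 103
  114 136]
 [106 106 110 124 136 133 129 113 106 106 107 108 109 110 119 117 107 108

[... 1367 characters left out ...]
110 122]
 [105 106 119 133 131 130 121 105 107 107 108 106 111 143 188 111 102 120
  124 126]
 [106 113 130 133 131 131 105 108 106 107 108 109 131 190 145 108 122 124
  148 108]
 [107 131 133 132 133 110 103 104 107 108 108 125 195 167 106 108 122 137
  156 115]]
(257, 267) [195, 197, 188] [ 0.419 -0.174  0.1  ] [ 0.437 -0.189  0.142]
(283, 276) [207, 208, 200] [ 0.504 -0.231  0.1  ] [ 0.519 -0.244  0.142]
(301, 276) [123, 124, 118] [ 0.542 -0.279  0.1  ] [ 0.556 -0.29   0.142]
(315, 270) [188, 189, 181] [ 0.556 -0.326  0.1  ] [ 0.569 -0.335  0.142]
(322, 276) [206, 208, 200] [ 0.585 -0.332  0.1  ] [ 0.598 -0.342  0.142]
[(array([227., 319.]), 0.56, 106), (array([322., 276.]), 0.38, 42)]
[]
```

```bash
python3 -c "
from station import *
o=observe();print(o['clock'],o['tcp_pos'],o['contact_force'],o['grip_width']);print(sign_off())"
```

```text
31.025 [ 0.51594066 -0.01989621  0.21190195] [-4.98827566  1.43159001 14.71156726] 0.011498605392625627
the job is handed in; nothing more can be done
None
```

The washer is loaded, and I handed the job in at 31.0 s with the gripper still holding the knob pressed in. `sign_off` gives no verdict, so this rests on my own checks.

**Nuts:** I tipped the tin over the basket and gave it a short shake. The tin looked empty in the wrist picture, and the load on the wrist fell by about 1.1–1.7 N, close to four nuts (1.6 N). The last scene picture shows four blobs inside the basket. The trained networks picked out only two of them clearly; I located the other two from the picture.

**Tin:** It stands upright and let go at its old spot, seen right after release and again at the end.

**Knob:** I gripped the black knob by its bar and turned it to the stem's flat, at about -15 degrees; my readings ranged from -12 to -15.5. It slid down the stem with little force until the spring took up at about 4 N.

**Pressed in:** At hand-in the push was 14.7 N against the 9 N needed at the stop. The tool was at 0.2119 m, against 0.2123 m expected for a knob fully home and pressed right in. The fingers were holding the bar at 11.5 mm opening.

**Where checks disagreed or fell short:**
- The knob's place along the bar in the grip came out between 2.1 and 3.7 mm; I used 3.3 mm and corrected it by the side force.
- The knob's fit and the stem's travel are inferred from force and tool height; I could not see them directly.
- A sideways force of about 5 N remained on the knob.

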